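# Throw the key case's draw latch with its extension tube

### The job

The draw latch that pulls the key case's frosted-glass flap on to its seal is still open. Slip the square tube fully home over the round stub of the latch handle, feeling for it without ramming, and with the tube swing the handle over its dead point until it snaps shut on its stop, without forcing it on once it is there. Then draw the tube off and lay it gently flat on the slates, keeping the gripper and arm themselves off the case and latch and leaving the latch shut and the other things where they lie.

Things in the scene. Friction and masses are not known exactly. Their poses are not given: they have to be found in the camera images.
- bar_center (a point): Centre of the extension tube: a loose plain aluminium square tube, 240 mm long, 28 x 28 mm outside, 20 x 20 mm bore open right through, about 0.25 kg, lying on the slates at the start. The x axis runs along the tube (both ends are alike); the centre is 14 mm above the slates when it lies there.
- pivot (a point): Point on the upright pin of the latch, fixed to the case 80 mm above the slates. It tells where the pin's upright line stands, NOT the handle's height: the latch plate was screwed on by eye through long upright slots, so the level handle lies anywhere from 11 mm below to 11 mm above this point and stays there (see it, or feel for it). Axes: x out of the glass front, z up; latch wall 26 mm towards +y.
- handle (a joint): Swing of the latch handle about the pin, rad: 0 shut on its stop, 0.12 dead point, 1.0 to 1.15 at the start, 1.3 limit. Seen from above, the level stub points along pivot's -x axis turned counter-clockwise by 0.10 + this value. Round stub 17 mm thick, from a 26 mm square shoulder block 24 mm from the pin to its end (handle_end) 92 mm from the pin: tube home = mouth on shoulder, centre 144 mm from the pin.
- keeper (a point): Keeper hook on the flap's edge that the draw loop pulls: 50 mm from pivot along the case's x, same height and axes. The handle is nearly free (0.12 N m) down to 0.94 rad; then the seal resists, most near 0.55 rad (2.1 N m), less and less to nothing at the dead point, after which it pulls the handle on to the stop and holds it there (0.8 N m). The tube has 1.5 mm play all round on the stub, 0.04 rad when home.
- case: Fixed grey sheet-metal key case, 100 mm deep (x), 240 mm wide (y), 160 mm high; on its +x front a frosted-glass flap, 22 mm more, with a wire pull 20 mm further, hinged at the +y edge; on its -y side the latch, whose draw loop and keeper stand out to 45 mm near the front. Origin under the middle of the box; pivot is at x 15, y -146, z 80 mm from it.
- bowl: Jade-green ceramic bowl, 112 mm across, 45 mm high; origin under its middle. Bystander.
- flashlight: Black steel flashlight lying down, 145 mm long along x, 38 mm thick at the head; origin under its middle. Bystander.
- umbrella_cap: Dark plastic umbrella handle cap, 35 mm across, 32 mm high; origin under its middle. Bystander.
- fob: Silver key fob, 32 mm disc 7 mm thick with a tab and ring along x; origin under the disc. Bystander.
Not all that is in view belongs to the job. Of the things shaped like the part that bears bar_center, the aluminium one is meant.

How it is judged (in metres and radians):
On the way, in this order (a step that is already met when the one before it is completed fails the run):
1. the tube is slipped over the 68 mm stub to within 6 mm of its shoulder while the handle is still open (over 0.4 rad) (x of handle_end in the frame of bar_center between -0.058 and 0.058 m and y of handle_end in the frame of bar_center between -0.008 and 0.008 m and z of handle_end in the frame of bar_center between -0.008 and 0.008 m and value of joint handle above 0.4 rad), for 0.1 s.
2. the handle is thrown past its dead point and lies on its stop with at least 40 mm of the tube still on it (x of handle_end in the frame of bar_center between -0.08 and 0.08 m and y of handle_end in the frame of bar_center between -0.008 and 0.008 m and z of handle_end in the frame of bar_center between -0.008 and 0.008 m and value of joint handle below 0.04 rad), for 0.2 s.
At the end, for the whole second after the job is handed in: The handle is shut on its stop (below 0.04 rad), and the tube is off it and lies flat and still on the slates (its centre 10 to 18 mm above them), let go (value of joint handle below 0.04 rad and height (world z) of bar_center between 0.01 and 0.018 m and linear speed of bar below 0.02 m/s); the robot touches nothing.
It fails at once if the gripper or arm itself touches the case or its latch (contact force between any of the fingers, the arm and case above 1 N).
It fails at once if the tube bears on the latch or case with more than 30 N (contact force between bar and case above 30 N).
It fails at once if the tube strikes or is pressed on the slates with more than 60 N (contact force between bar and ledge above 60 N).
It fails at once if the bowl, flashlight, umbrella cap or fob is shifted by more than 15 mm (distance of any of bowl, flashlight, umbrella_cap, fob from where it was at the start of the episode above 0.015 m).
It also fails if it takes over 72 s, if anything falls off the work surface, if the arm or the gripper's body presses on something with over 40 N, if the wrist force passes 120 N, or if a joint passes its speed limit or range.

### The arm

A 7-joint arm with a two-finger parallel gripper is mounted at the origin on the work surface. World frame = base frame: x ahead of the robot, y to its left, z up, the work surface at z = 0. Lengths are in mm, angles in rad, forces in N, time in s.
With the tool pointing down it reaches from about 425 to 950 mm from the base axis. Payload 4.7 kg.
Tool frame: the origin (TCP) lies on the centre line of the jaws, within the pads' length; the fingertips stand 14 mm ahead of it and the grasp point (between the pads) lies 5 mm behind it (robot.tcp_to_tips is the distance from the TCP to the fingertips, in mm); x points along the fingers, y is the direction in which the jaws open and shut, and the axes are right-handed (so a half turn about x gives the same grasp; the last joint's range is limited). The gripper opens to 85 mm and grips with 20 to 120 N. Pads are 22 mm wide; open, the fingers measure 114 mm over their backs; the gripper's body (76 mm by 85 mm) begins 54 mm behind the grasp point. The pads swing forward as they close: fully open they stand 13 mm farther back than shut.
Start: joints at [1.203, 0.469, -0.049, 1.532, 0.024, 1.141, -0.082], TCP at [224.386, -636.63, 245.335] pointing down, gripper open.
Joint ranges: [-2.59, 2.59], [-0.33, 1.99], [-1.39, 1.29], [0.1, 2.45], [-1.04, 4.18], [0.21, 1.99], [-2.66, 2.66]. Speed limits (rad/s): [2.57, 2.57, 3.14, 3.14, 3.14, 3.14, 3.14].

### API

Orientations are given as a unit quaternion [x, y, z, w].
In Python, from bench import robot gives the robot as it stands.
- The arm moves only by the tool arm_command, never from a script. Its argument "targets" is a list of rows, each an object with "jaw": the finger opening in mm, from 0 to 85.4; "dp": the shift along the tool's x, y, z in mm, a list of three; "roll": the turn about the tool's x in rad. In form: [{"jaw": jaw, "dp": [x, y, z], "roll": roll}, ...]. A call has exactly 5 rows; each row is the pose to reach, as a shift and turn from the pose commanded when the call began, along the tool's axes at that moment; what a row does not reach only later rows make up. A row lasts 1/10 s, in which the tool goes at most 50 mm and 8.59 degrees, less where a joint would pass 70% of its speed; a pose out of reach is approached as far as the arm can. A call with a gripper value outside its range is refused whole. The fingers move at their own pace and stop on an object; "grip_force" is the grip in N (left out, the last holds). Time passes only in rows, so rows that repeat a pose let the fingers close, or fill a call up. It gives the time, the measured TCP pose, the force and the opening at its end, in the units of the state.
- robot.get_obs(): the state, without advancing time (a new reading comes with each control period).
- robot.read_camera(name): name is "scene" or "side" or "wrist"; returns a dict with "img" (420x560x3 uint8, red, green, blue), "vertical_fov" (degrees; the focal length in pixels is half the picture's height over the tangent of half this angle, whatever the lens; pixels are square), "cx", "cy" (the principal point, pixels), "position" and "rotation" of the camera in the world. Camera axes: x right, y up, looking along -z (the intrinsics and any distortion apply to the point x, -y, -z); pixel columns grow to the right and rows downward; lengths in mm; the calibration is good to about 2 mm. The wrist camera is an equidistant fisheye: a pixel r from the principal point sees the ray r / f radians off the axis. A picture is of the moment at which its call begins. There is no depth.
- robot.hand_in(): hands the job in, once; it reports no verdict.
The state is a dict: "clock": time; "joints": joint angles; "qvel": joint speeds; "tau": joint torques, N m; "ee_pos": TCP position; "eef_rot": TCP orientation; "wrist_force": force on the tool from outside, world axes, zero at the start; "moment": the same for the moment, N m; "width": finger opening in mm.
Only numpy, scipy, OpenCV 4.12 (cv2) and the standard library are available. Lean on these libraries where they do the work, as an engineer would, in place of code of your own. Each camera call takes 0.05 s, during which the arm holds its last target.

## Working session

There is one attempt and no reset: what is moved stays moved. The work goes in short steps, Python scripts to look and compute and a tool call to move; the robot and the scene stay as the last step left them, time stands still between calls to the robot, and variables do not carry over. Pictures are saved under pics/ and viewed, and the job is handed in when it is done.

Besides the shell and the picture viewer there is one more tool, called after "Emit:" as name(argument=value, ...) on one line, values as JSON. arm_command: Moves the arm, as the interface text tells. Its arguments: {"type":"object","properties":{"targets":{"type":"array"},"grip_force":{"type":"number"}},"required":["targets"]}

```bash
ls; mkdir -p pics; cat > h.py <<'E'
import numpy as np, cv2
from bench import robot
from scipy.spatial.transform import Rotation as R
def cam(n,save=None):
    c=robot.read_camera(n)
    if save: cv2.imwrite('pics/'+save+'.png',c['img'][:,:,::-1])
    return c
def rotm(c):
    r=np.array(c['rotation'],float)
    return r if r.shape==(3,3) else R.from_quat(r).as_matrix()
def ray(c,u,v):
    h=c['img'].shape[0]; f=h/2/np.tan(np.radians(c['vertical_fov'])/2)
    x=(u-c['cx']);y=(v-c['cy'])
    if c.get('_w'):
        r=np.hypot(x,y);t=r/f
        d=np.array([np.sin(t)*x/max(r,1e-9),-np.sin(t)*y/max(r,1e-9),-np.cos(t)])
    else: d=np.array([x/f,-y/f,-1.])
    return np.array(c['position'],float),rotm(c)@(d/np.linalg.norm(d))
def onz(c,u,v,z):
    p,d=ray(c,u,v); return p+d*(z-p[2])/d[2]
def proj(c,P):
    h=c['img'].shape[0]; f=h/2/np.tan(np.radians(c['vertical_fov'])/2)
    q=rotm(c).T@(np.array(P,float)-np.array(c['position'],float))
    if c.get('_w'):
        r=np.hypot(q[0],q[1]);t=np.arctan2(r,-q[2])
        return np.array([c['cx']+f*t*q[0]/r,c['cy']-f*t*q[1]/r])
    return np.array([c['cx']+f*q[0]/-q[2],c['cy']-f*q[1]/-q[2]])
def tri(rs):
    A=np.zeros((3,3));b=np.zeros(3)
    for p,d in rs:
        M=np.eye(3)-np.outer(d,d);A+=M;b+=M@p
    x=np.linalg.solve(A,b)
    return x,[np.linalg.norm(np.cross(x-p,d)) for p,d in rs]
E
python3 - <<'E'
from h import *
print(robot.get_obs())
for n in ['scene','side','wrist']:
    c=cam(n,n+'0'); print(n,{k:v for k,v in c.items() if k!='img'})
E
```

```text
pics
{'clock': 0.0, 'joints': array([ 1.2030926 ,  0.46946967, -0.04855809,  1.53369015,  0.02411553,
        1.14097842, -0.08224842]), 'qvel': array([-0.00010368, -0.00046876,  0.00230798,  0.00111778, -0.00275517,
       -0.00064187, -0.00148622]), 'tau': array([-2.97799006e-04, -5.10307610e+01, -4.66575113e-02, -2.37716103e+01,
        1.07421790e-02,  7.50002218e-03, -1.28869237e-05]), 'ee_pos': array([ 224.14684417, -636.11535154,  244.24384129]), 'eef_rot': array([-0.69682932, -0.11990878,  0.69713346, -0.11855688]), 'wrist_force': array([0.17834083, 0.04254572, 0.0721805 ]), 'moment': array([ 0.00137992, -0.01675692, -0.02146994]), 'width': 85.28253772600074}
scene {'vertical_fov': 46.53634620313918, 'cx': 283.5625592807743, 'cy': 209.80815048537218, 'position': array([1359.28595182,  402.6870558 , 1011.54221715]), 'rotation': array([0.18836557, 0.32465764, 0.81352842, 0.4441704 ])}
side {'vertical_fov': 54.92411015454317, 'cx': 275.4872644196759, 'cy': 216.1960616120429, 'position': array([248.23799634, 731.49223783, 672.4840416 ]), 'rotation': array([-0.09067745,  0.46409154,  0.85958012, -0.19369736])}
wrist {'vertical_fov': 65.70646984690485, 'cx': 285.4763177821277, 'cy': 215.84165675727465, 'position': array([ 303.33766474, -609.26825047,  373.03308625]), 'rotation': array([-0.1334976 ,  0.09583113, -0.56986038,  0.80514218])}
```

View pics/scene0.png

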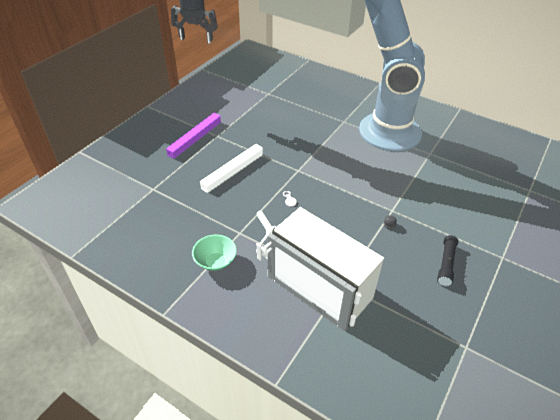

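View pics/side0.png

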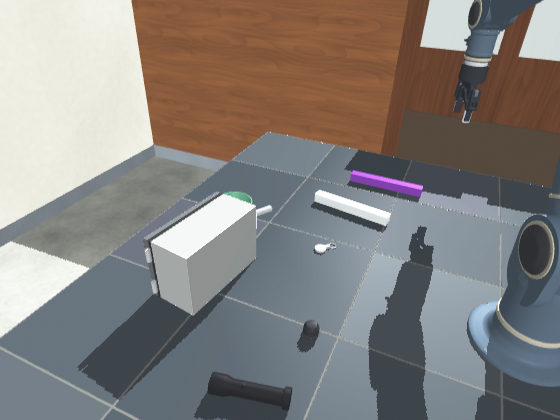

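View pics/wrist0.png

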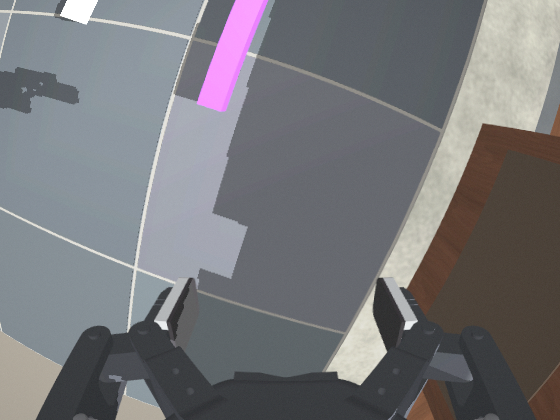

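```bash
python3 - <<'E'
import cv2,numpy as np
s=cv2.imread('pics/scene0.png');d=cv2.imread('pics/side0.png')
cv2.imwrite('pics/z1.png',cv2.resize(s[130:330,190:390],None,fx=3,fy=3,interpolation=cv2.INTER_CUBIC)[:600,:600])
cv2.imwrite('pics/z2.png',cv2.resize(d[160:320,140:400],None,fx=3,fy=3,interpolation=cv2.INTER_CUBIC))
E
```

```text
(no output)
```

View pics/z1.png

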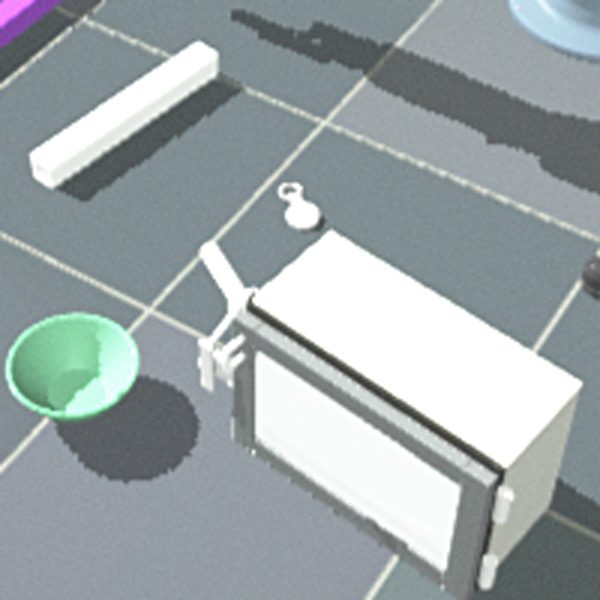

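View pics/z2.png

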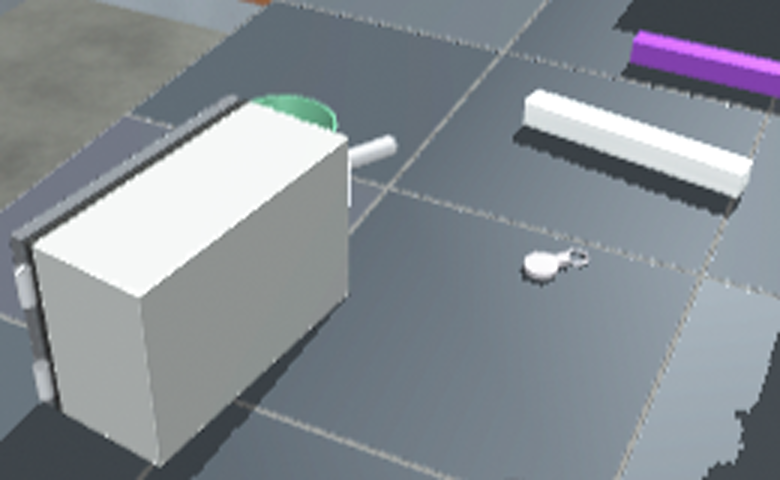

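```bash
python3 - <<'E'
from h import *
S=cam('scene');D=cam('side')
S3=lambda u,v:(190+(u-1)/3,130+(v-1)/3)
D3=lambda u,v:(140+(u-1)/3,160+(v-1)/3)
for n,a,b in [('back-y',S3(329,232),D3(345,137)),('back+y',S3(582,383),D3(141,297))]:
    print(n,tri([ray(S,*a),ray(D,*b)]),onz(S,*a,160),onz(D,*b,160))
a=onz(S,*S3(329,232),160);b=onz(S,*S3(582,383),160);print(np.linalg.norm(a-b))
print('front',onz(S,*S3(500,463),160),onz(S,*S3(252,297),160),onz(D,*D3(33,245),160))
# bar mask scene
for nm,c,roi in [('S',S,(195,140,270,195)),('D',D,(305,185,395,228))]:
    im=c['img'].astype(int); x0,y0,x1,y1=roi
    m=np.zeros(im.shape[:2],np.uint8); m[y0:y1,x0:x1]=(im[y0:y1,x0:x1].min(2)>150)
    cs,_=cv2.findContours(m,0,1); k=max(cs,key=cv2.contourArea)
    p=cv2.approxPolyDP(cv2.convexHull(k),2,True)[:,0]
    print(nm,cv2.contourArea(k)); 
    for q in p: print(q,onz(c,*q,28).round(1),onz(c,*q,0).round(1))
# stub tip
s=S3(207,247);d=D3(391,146)
print('tip',tri([ray(S,*s),ray(D,*d)]))
E
```

```text
back-y (array([624.24443335,   1.84454937, 158.90220694]), [np.float64(0.4792141051739195), np.float64(0.47921410517389434)]) [624.73742105   1.90110451 160.        ] [623.40137868   4.15620308 160.        ]
back+y (array([653.94122868, 239.17655953, 158.14767777]), [np.float64(0.7121334804116635), np.float64(0.7121334804117889)]) [656.01587638 240.16236112 160.        ] [652.4714848  240.06545856 160.        ]
240.30557248736292
front [754.42157501 221.18220505 160.        ] [718.59565729 -11.72795024 160.        ] [751.38923397 226.45282236 160.        ]
S 966.5
[262 147] [ 346.2 -298.7   28. ] [ 317.3 -318.7    0. ]
[260 156] [ 386.8 -278.8   28. ] [ 359.1 -298.2    0. ]
[207 192] [ 605.8 -315.2   28. ] [ 584.3 -335.6    0. ]
[201 189] [ 605.5 -337.6   28. ] [ 584.  -358.7   -0. ]
[199 181] [ 581.9 -364.2   28. ] [ 559.7 -386.1    0. ]
[224 140] [ 384.4 -421.5   28. ] [ 356.7 -444.9    0. ]
[256 143] [ 339.9 -326.3   28. ] [ 310.9 -347.1    0. ]
D 1001.5
[315 192] [ 585.2 -341.1   28. ] [ 599.9 -387.7    0. ]
[321 190] [ 572.3 -362.    28. ] [ 586.4 -409.5    0. ]
[394 199] [ 349.  -412.8   28. ] [ 353.4 -462.5    0. ]
[389 221] [ 338.1 -281.7   28. ] [ 342.  -325.7    0. ]
[384 225] [ 346.7 -254.9   28. ] [ 351.  -297.7    0. ]
[314 200] [ 571.1 -293.3   28. ] [ 585.1 -337.8    0. ]
tip (array([ 635.24515367, -112.1152414 ,   83.73942933]), [np.float64(1.8396654940565793), np.float64(1.8396654940565051)])
```

```bash
python3 - <<'E'
import cv2,numpy as np
s=cv2.imread('pics/scene0.png');d=cv2.imread('pics/side0.png')
a=cv2.resize(s[135:205,195:285],None,fx=8,fy=8,interpolation=cv2.INTER_CUBIC)
b=cv2.resize(d[180:235,305:400],None,fx=8,fy=8,interpolation=cv2.INTER_CUBIC)
a=(255*(a/255.)**2).astype(np.uint8);b=(255*(b/255.)**2).astype(np.uint8)
cv2.imwrite('pics/z3.png',a);cv2.imwrite('pics/z4.png',b)
E
```

```text
(no output)
```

View pics/z3.png

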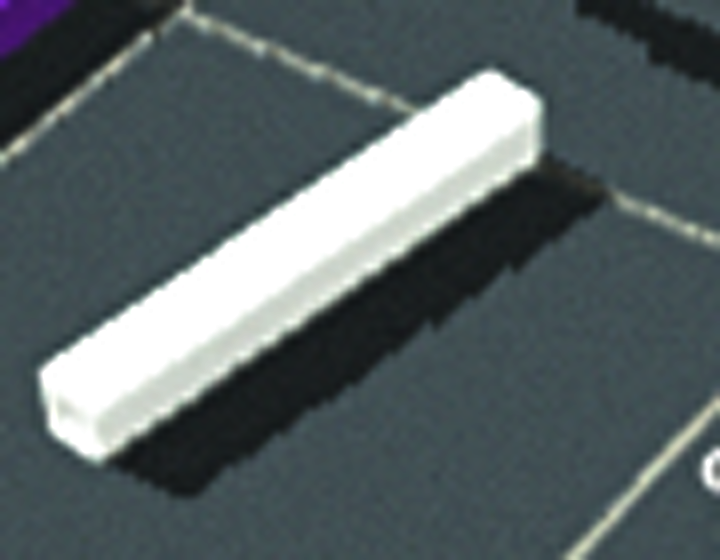

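View pics/z4.png

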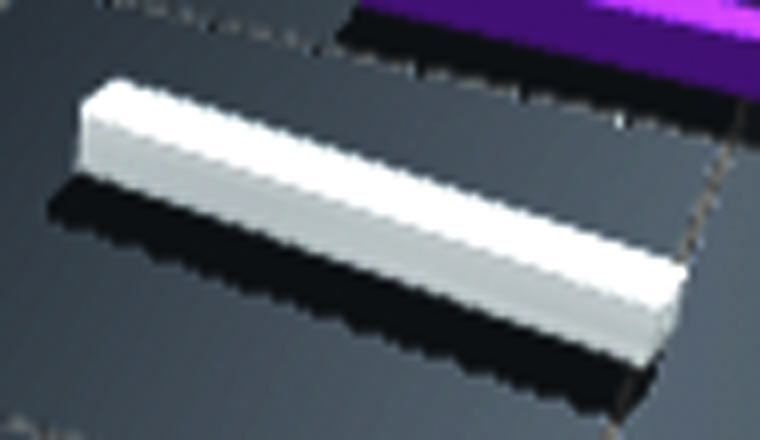

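```bash
python3 - <<'E'
from h import *
S=cam('scene');D=cam('side')
s=lambda u,v:(195+u/8-.5,135+v/8-.5); d=lambda u,v:(305+u/8-.5,180+v/8-.5)
A=np.array([onz(S,*s(*p),28) for p in [(41,375),(98,408),(541,103),(490,69)]])
B=np.array([onz(D,*d(*p),28) for p in [(118,79),(82,104),(662,308),(686,268)]])
for Q in (A,B):
    print(Q.round(1),Q.mean(0)); v=(Q[0]+Q[1]-Q[2]-Q[3])/2; print(np.linalg.norm(v),np.linalg.norm(Q[0]-Q[1]),np.arctan2(v[1],v[0]))
o=robot.get_obs(); M=R.from_quat(o['eef_rot']).as_matrix(); print(M.round(3),o['ee_pos'])
for n,p,z in [('bowl',(190+72/3,130+365/3),30),('fob',(190+302/3,130+213/3),5),('cap',(390,222),16)]: print(n,onz(S,*p,z))
# stub
x=robot.read_camera('scene')
E
```

```text
[[ 582.1 -361.7   28. ]
 [ 584.6 -333.    28. ]
 [ 347.5 -297.3   28. ]
 [ 340.9 -326.6   28. ]] [ 463.76548702 -329.64267974   28.        ]
241.75238197448846 28.792010748512514 -0.14682424064794938
[[ 578.7 -363.3   28. ]
 [ 584.8 -337.8   28. ]
 [ 345.8 -295.1   28. ]
 [ 343.3 -326.    28. ]] [ 463.18653155 -330.53541673   28.        ]
240.54559272008444 26.241393967388223 -0.16701330473642245
[[-0.     0.332 -0.943]
 [ 0.    -0.943 -0.332]
 [-1.    -0.     0.   ]] [ 224.35153357 -636.52488533  245.09746201]
bowl [ 771.56323581 -160.06196821   30.        ]
fob [ 483.91794824 -104.88934234    5.        ]
cap [411.73756925 175.61074658  16.        ]
```

```bash
cat >> h.py <<'E'
def conv(target,yawaxis=None,base=None,n=1):
    """dp/roll from measured pose (averaged n readings) or base=(pos,jawangle) to target pos; yawaxis: wanted bar axis angle (bar axis = jaw+pi/2)"""
    o=robot.get_obs(); M=R.from_quat(o['eef_rot']).as_matrix()
    p=o['ee_pos']; ja=np.arctan2(M[1,1],M[0,1])
    if base is not None: p,ja=np.array(base[0],float),base[1]
    ty=np.array([np.cos(ja),np.sin(ja),0]);tz=np.array([np.sin(ja),-np.cos(ja),0]);tx=np.array([0,0,-1.])
    d=np.array(target,float)-p
    roll=0
    if yawaxis is not None:
        w=yawaxis-np.pi/2-ja; w=(w+np.pi/2)%np.pi-np.pi/2; roll=-w
    return np.round([tx@d,ty@d,tz@d],1),round(roll,4)
def st():
    o=robot.get_obs(); M=R.from_quat(o['eef_rot']).as_matrix()
    print('t',round(o['clock'],2),'p',o['ee_pos'].round(1),'axis',round(np.arctan2(M[1,1],M[0,1])+np.pi/2,4),'F',o['wrist_force'].round(2),'M',o['moment'].round(3),'w',round(o['width'],1),'j',np.round(o['joints'],2))
    return o
E
python3 -c "
from h import *
st();print(conv([463.5,-330.1,60],-0.157,base=([224.386,-636.63,245.335],-1.232)))"
```

```text
t 0.4 p [ 224.3 -636.6  245.2] axis 0.3388 F [ 0.22 -0.73  0.72] M [-0.03   0.019 -0.061] w 85.3 j [ 1.2   0.47 -0.05  1.53  0.02  1.14 -0.08]
(array([ 185.3, -209.6, -327.4]), 0.4958)
```

Emit:
arm_command(targets=[{"jaw":60,"dp":[12,-18,-28],"roll":0.05},{"jaw":60,"dp":[30,-40,-63],"roll":0.15},{"jaw":60,"dp":[50,-63,-98],"roll":0.25},{"jaw":60,"dp":[70,-86,-134],"roll":0.35},{"jaw":60,"dp":[90,-110,-172],"roll":0.45}])

```text
clock: 0.9
ee_pos: [350.6, -474.7, 154.9]
eef_rot: [0.706, -0.041, -0.706, -0.041]
wrist_force: [0.8, -0.2, 0.7]
width: 60.1
```

```bash
python3 -c "
from h import *
st();print(conv([463.5,-330.1,90],-0.157))"
```

```text
t 0.9 p [ 350.6 -474.7  154.9] axis -0.1164 F [ 0.79 -0.21  0.67] M [-0.026 -0.071 -0.003] w 60.1 j [ 0.87  0.42 -0.01  1.83  0.    0.88 -0.83]
(array([  64.9, -156.8,  -95.3]), np.float64(0.0406))
```

Emit:
arm_command(targets=[{"jaw":60,"dp":[13,-38,-22],"roll":0.02},{"jaw":60,"dp":[26,-76,-44],"roll":0.04},{"jaw":60,"dp":[40,-114,-66],"roll":0.04},{"jaw":60,"dp":[55,-150,-90],"roll":0.04},{"jaw":60,"dp":[65,-157,-95],"roll":0.04}])

```text
clock: 1.4
ee_pos: [465.9, -324.3, 89.7]
eef_rot: [0.706, -0.049, -0.705, -0.051]
wrist_force: [0.5, 0.7, 0.5]
width: 60.0
```

```bash
python3 -c "
from h import *
c=cam('wrist','w1');c['_w']=1
st();print(conv([463.5,-330.1,17],-0.157))
print(c['position'],rotm(c).round(3))
for n,P in [('bowl',0)]: pass
for e in (-120,120):
  for s in (-14,14):
    a=np.array([np.cos(-.157),np.sin(-.157)]);b=np.array([-a[1],a[0]])
    q=np.array([463.5,-330.1])+e*a+s*b; print(proj(c,[q[0],q[1],28]))
"
```

```text
t 1.45 p [ 464.5 -325.    88.3] axis -0.1431 F [ 0.98  0.99 -0.87] M [0.058 0.01  0.077] w 60.2 j [ 0.57  0.48 -0.04  1.93  0.03  0.73 -1.2 ]
(array([71.3,  5.2,  0.3]), np.float64(0.0139))
[ 548.69316193 -337.30067555  218.44336397] [[-0.142  0.937  0.319]
 [-0.99  -0.133 -0.05 ]
 [-0.004 -0.323  0.946]]
[307.16541008 376.51618607]
[273.33286165 376.25260712]
[323.02276929  51.3937038 ]
[274.04429163  50.11572282]
```

View pics/w1.png

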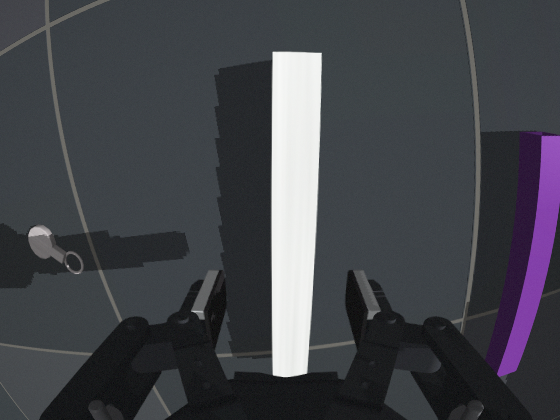

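Emit:
arm_command(targets=[{"jaw":60,"dp":[18,4,0],"roll":0.014},{"jaw":60,"dp":[38,5,0],"roll":0.014},{"jaw":60,"dp":[56,5,0],"roll":0.014},{"jaw":60,"dp":[66,5,0],"roll":0.014},{"jaw":60,"dp":[71,5,0],"roll":0.014}])

```text
clock: 1.95
ee_pos: [460.2, -336.1, 18.7]
eef_rot: [-0.704, 0.059, 0.705, 0.059]
wrist_force: [-0.8, 0.3, -0.2]
width: 59.9
```

Emit:
arm_command(targets=[{"jaw":40,"dp":[0,0,0],"roll":0},{"jaw":26,"dp":[0,0,0],"roll":0},{"jaw":20,"dp":[0,0,0],"roll":0},{"jaw":20,"dp":[0,0,0],"roll":0},{"jaw":20,"dp":[0,0,0],"roll":0}], grip_force=80)

```text
clock: 2.45
ee_pos: [461.8, -335.0, 20.5]
eef_rot: [0.705, -0.058, -0.704, -0.058]
wrist_force: [0.1, 3.4, 6.0]
width: 27.1
```

```bash
python3 -c "
from h import *
st();c=cam('wrist','w2')"
```

```text
t 2.45 p [ 461.8 -335.    20.5] axis -0.1647 F [0.1  3.41 6.05] M [0.619 0.181 0.056] w 27.1 j [ 0.58  0.59 -0.03  1.96  0.03  0.6  -1.21]
```

View pics/w2.png

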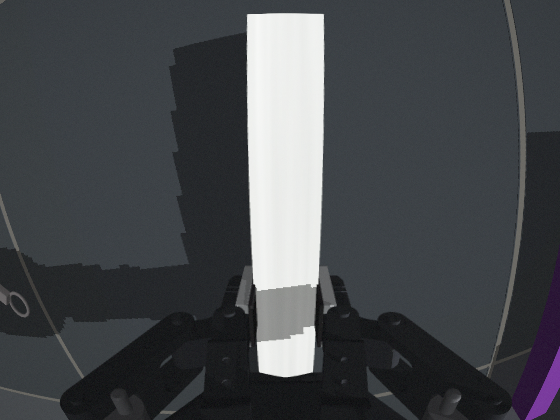

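Emit:
arm_command(targets=[{"jaw":20,"dp":[-8,0,0],"roll":0},{"jaw":20,"dp":[-25,0,0],"roll":0},{"jaw":20,"dp":[-50,0,0],"roll":0},{"jaw":20,"dp":[-66,0,0],"roll":0},{"jaw":20,"dp":[-70,0,0],"roll":0}])

```text
clock: 3.0
ee_pos: [461.8, -336.4, 91.4]
eef_rot: [0.706, -0.059, -0.704, -0.058]
wrist_force: [0.7, 0.1, -2.9]
width: 26.5
```

Emit:
arm_command(targets=[{"jaw":20,"dp":[0,0,0],"roll":0},{"jaw":20,"dp":[0,0,0],"roll":0},{"jaw":20,"dp":[0,0,0],"roll":0},{"jaw":20,"dp":[0,0,0],"roll":0},{"jaw":20,"dp":[0,0,0],"roll":0}])

```text
clock: 3.5
ee_pos: [460.9, -335.0, 88.7]
eef_rot: [-0.704, 0.058, 0.705, 0.058]
wrist_force: [-0.3, 0.3, -3.0]
width: 26.3
```

```bash
python3 -c "
from h import *
st();c=cam('scene','s3');c=cam('side','d3');c=cam('wrist','w3');st()
for n,r in (('s3',(135,205,195,285)),('d3',(165,235,305,400))):
  s=cv2.imread('pics/'+n+'.png')[r[0]:r[1],r[2]:r[3]]
  cv2.imwrite('pics/'+n+'z.png',(255*(cv2.resize(s,None,fx=8,fy=8,interpolation=2)/255.)**2).astype(np.uint8))
"
```

```text
t 3.5 p [ 460.9 -335.    88.7] axis -0.1651 F [-0.32  0.29 -3.02] M [ 0.004  0.008 -0.008] w 26.3 j [ 0.58  0.48 -0.03  1.93  0.02  0.73 -1.2 ]
t 3.65 p [ 461.1 -335.1   89.1] axis -0.1652 F [-0.24 -0.57 -2.83] M [ 0.009  0.025 -0.07 ] w 26.6 j [ 0.58  0.48 -0.03  1.93  0.02  0.73 -1.2 ]
```

View pics/s3z.png

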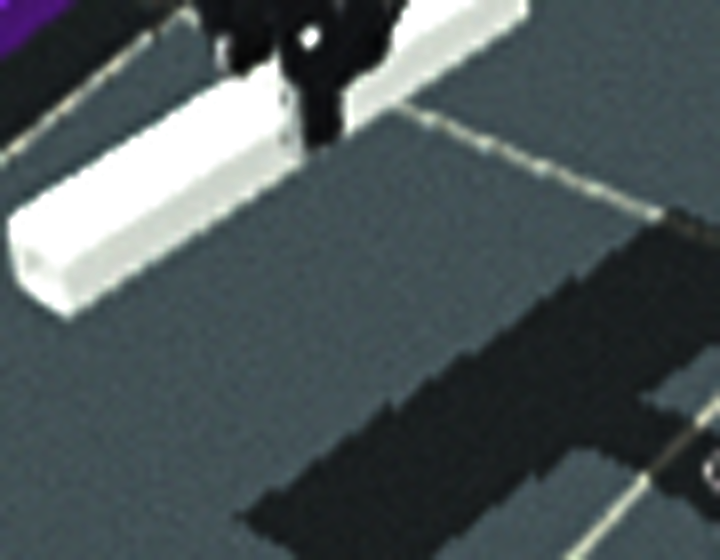

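View pics/d3z.png

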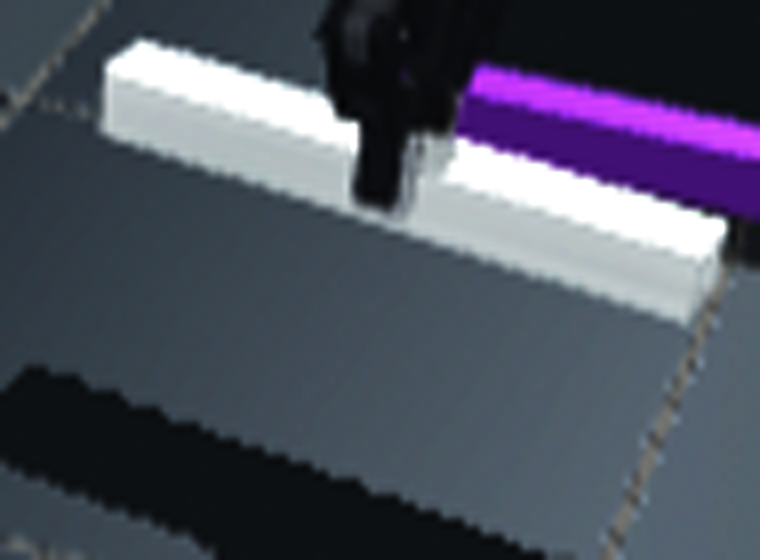

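View pics/w3.png

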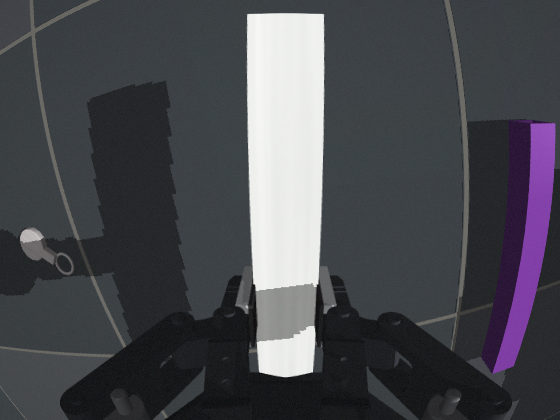

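```bash
python3 -c "
from h import *
for n,r in (('s3',(200,250,235,305)),('d3',(190,240,235,295))):
  s=cv2.imread('pics/'+n+'.png')[r[0]:r[1],r[2]:r[3]]
  cv2.imwrite('pics/'+n+'y.png',(255*(cv2.resize(s,None,fx=10,fy=10,interpolation=2)/255.)**1.7).astype(np.uint8))
"
```

```text
(no output)
```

View pics/s3y.png

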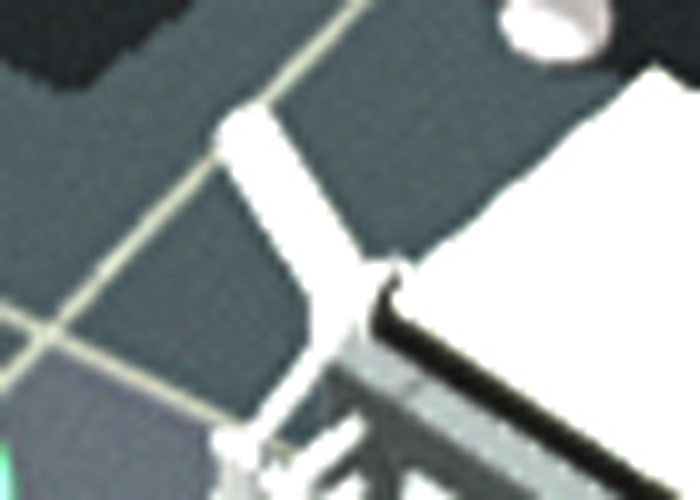

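View pics/d3y.png

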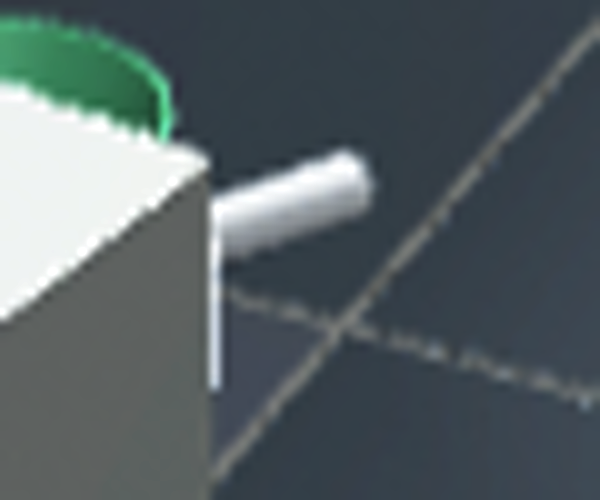

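```bash
python3 -c "
from h import *
S=cam('scene');D=cam('side')
s=lambda u,v:(235+u/10-.5,200+v/10-.5); d=lambda u,v:(235+u/10-.5,190+v/10-.5)
def pl(c,a,b):
  p,x=ray(c,*a);_,y=ray(c,*b);n=np.cross(x,y);n/=np.linalg.norm(n);return n,n@p
n1,k1=pl(S,s(243,124),s(338,281));n2,k2=pl(D,d(222,229),d(354,183.5))
dr=np.cross(n1,n2);dr/=np.linalg.norm(dr);print('dir',dr,np.arctan2(dr[1],dr[0]))
for a,b in [(s(243,124),d(357,184)),(s(243,124),d(352,183))]:
  print(tri([ray(S,*a),ray(D,*b)]))
print('sc tube end corners')
z=lambda u,v:(195+u/8-.5,135+v/8-.5); w=lambda u,v:(305+u/8-.5,165+v/8-.5)
for n,a,b in [('far+a topleft',(10,218),(140,40)),('topright',(70,255),(105,65)),('botright',(69,317),(103,130))]:
  print(n,tri([ray(S,*z(*a)),ray(D,*w(*b))]))
a=np.array([np.cos(-.165),np.sin(-.165)]);b=np.array([-a[1],a[0]]);c0=np.array([461.3,-335])+1.2*a
for t in (-14,14):
  q=c0+120*a+t*b;print(q, proj(S,[*q,96.5]),proj(S,[*q,68.5]),proj(D,[*q,96.5]),proj(D,[*q,68.5]))
print(z(10,218),z(70,255),z(69,317),w(140,40),w(105,65),w(103,130))
"
```

```text
dir [ 0.52940846  0.84824187 -0.01457469] 1.0128268953726105
(array([ 635.0210173 , -112.04338985,   84.72844247]), [np.float64(1.280260049863075), np.float64(1.2802600498628995)])
(array([ 635.94115431, -111.2682588 ,   85.52548834]), [np.float64(1.6079798321394831), np.float64(1.6079798321394558)])
sc tube end corners
far+a topleft (array([ 577.94638478, -369.96057018,   96.72597325]), [np.float64(0.15647803654346362), np.float64(0.1564780365434553)])
topright (array([ 582.19725797, -339.25274517,   98.10087018]), [np.float64(0.7123827010215579), np.float64(0.7123827010218163)])
botright (array([ 582.24924535, -343.76923641,   67.07535639]), [np.float64(1.1489911749109654), np.float64(1.1489911749109842)])
[ 578.55437203 -368.71723949] [195.97413277 162.13456176] [197.0404028  169.50692256] [321.70982567 169.6441043 ] [320.94200539 177.54540151]
[ 583.1534373  -341.09752554] [202.52222566 166.50661571] [203.50455819 173.88305065] [317.35285788 172.96226447] [316.62651893 180.94493896]
(195.75, 161.75) (203.25, 166.375) (203.125, 174.125) (322.0, 169.5) (317.625, 172.625) (317.375, 180.75)
```

```bash
python3 -c "
from h import *
st();print(conv([558,-235.8,91.2],1.013))"
```

```text
t 3.75 p [ 461.1 -335.2   89.2] axis -0.1652 F [ 0.47  0.09 -2.47] M [-0.008  0.026 -0.081] w 26.6 j [ 0.58  0.48 -0.03  1.93  0.02  0.73 -1.2 ]
(array([  -2. , -113.9,  -79.2]), np.float64(-1.1782))
```

Emit:
arm_command(targets=[{"jaw":20,"dp":[0,-8,-6],"roll":-0.08},{"jaw":20,"dp":[0,-22,-15],"roll":-0.2},{"jaw":20,"dp":[0,-37,-25],"roll":-0.34},{"jaw":20,"dp":[-1,-52,-36],"roll":-0.48},{"jaw":20,"dp":[-1,-67,-47],"roll":-0.62}])

```text
clock: 4.25
ee_pos: [519.1, -276.4, 90.5]
eef_rot: [0.689, 0.161, -0.688, 0.161]
wrist_force: [0.8, 0.3, -3.0]
width: 26.6
```

```bash
python3 -c "
from h import *
st();print(conv([558,-235.8,91.2],1.013))"
```

```text
t 4.25 p [ 519.1 -276.4   90.5] axis 0.4604 F [ 0.8   0.34 -2.97] M [ 0.007  0.01  -0.026] w 26.6 j [ 0.57  0.51 -0.2   1.88  0.14  0.77 -0.82]
(array([ -0.7, -19.1, -52.9]), np.float64(-0.5526))
```

Emit:
arm_command(targets=[{"jaw":20,"dp":[0,-5,-14],"roll":-0.14},{"jaw":20,"dp":[0,-10,-27],"roll":-0.28},{"jaw":20,"dp":[0,-15,-40],"roll":-0.42},{"jaw":20,"dp":[-1,-18,-50],"roll":-0.52},{"jaw":20,"dp":[-1,-19,-53],"roll":-0.553}])

```text
clock: 4.75
ee_pos: [558.8, -235.3, 91.5]
eef_rot: [0.619, 0.342, -0.618, 0.342]
wrist_force: [1.0, 0.0, -3.7]
width: 26.4
```

Emit:
arm_command(targets=[{"jaw":20,"dp":[0,0,0],"roll":0},{"jaw":20,"dp":[0,0,0],"roll":0},{"jaw":20,"dp":[0,0,0],"roll":0},{"jaw":20,"dp":[0,0,0],"roll":0},{"jaw":20,"dp":[0,0,0],"roll":0}])

```text
clock: 5.25
ee_pos: [557.6, -236.8, 91.4]
eef_rot: [-0.619, -0.341, 0.619, -0.341]
wrist_force: [0.5, -0.5, -2.5]
width: 26.2
```

```bash
python3 -c "
from h import *
st();c=cam('scene','s4');c=cam('side','d4');c=cam('wrist','w4');st()
print(conv([558,-235.8,91.2],1.013))
for n,r in (('s4',(170,250,210,300)),('d4',(170,240,235,335))):
  s=cv2.imread('pics/'+n+'.png')[r[0]:r[1],r[2]:r[3]]
  cv2.imwrite('pics/'+n+'z.png',(255*(cv2.resize(s,None,fx=7,fy=7,interpolation=2)/255.)**2).astype(np.uint8))
s=cv2.imread('pics/w4.png');cv2.imwrite('pics/w4z.png',cv2.resize(s[0:300,130:430],None,fx=2,fy=2,interpolation=2))
"
```

```text
t 5.25 p [ 557.6 -236.8   91.4] axis 1.007 F [ 0.46 -0.53 -2.47] M [ 0.054 -0.021 -0.042] w 26.2 j [ 0.58  0.55 -0.34  1.83  0.24  0.8  -0.44]
t 5.4 p [ 557.7 -236.5   91.4] axis 1.0076 F [-0.91  0.39 -2.74] M [-0.018 -0.067 -0.041] w 26.4 j [ 0.58  0.55 -0.34  1.83  0.24  0.8  -0.44]
(array([ 0.2, -0.2, -0.8]), np.float64(-0.0054))
```

View pics/s4z.png

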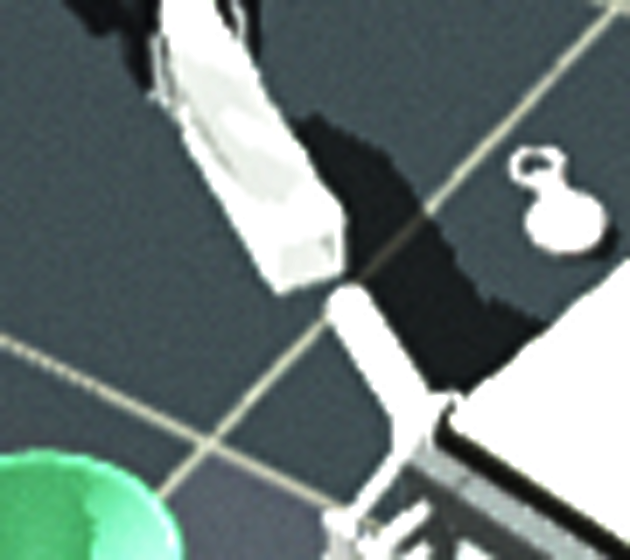

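View pics/d4z.png

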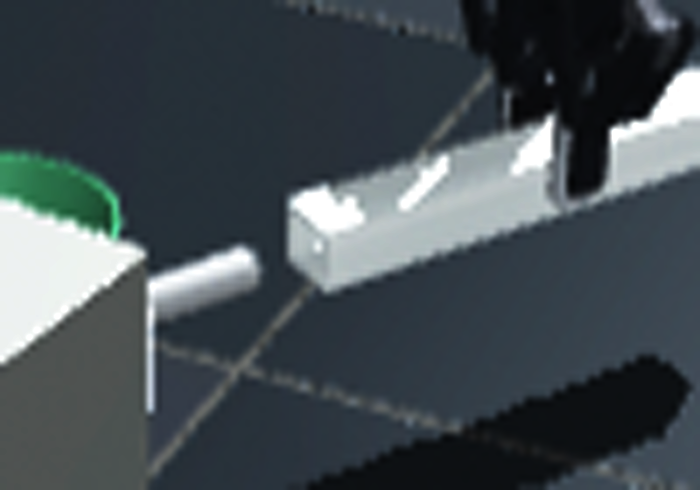

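View pics/w4z.png

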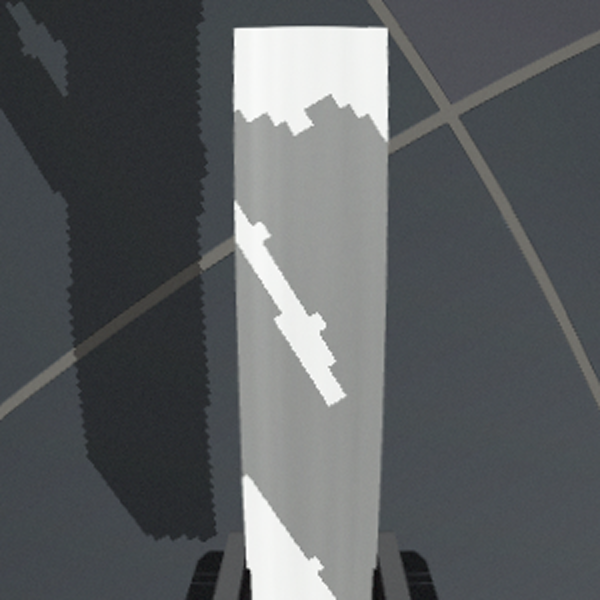

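```bash
python3 -c "
from h import *
S=cam('scene');D=cam('side')
s=lambda u,v:(235+u/10-.5,200+v/10-.5); d=lambda u,v:(235+u/10-.5,190+v/10-.5)
z=lambda u,v:(210+u/7-.5,170+v/7-.5); w=lambda u,v:(235+u/7-.5,170+v/7-.5)
def pl(c,a,b):
  p,x=ray(c,*a);_,y=ray(c,*b);n=np.cross(x,y);n/=np.linalg.norm(n);return n,n@p
n1,k1=pl(S,s(243,124),s(338,281));n2,k2=pl(D,d(222,229),d(354,183.5))
dr=np.cross(n1,n2);dr/=np.linalg.norm(dr)
def at(y): return np.linalg.solve(np.array([n1,n2,[0,1,0]]),[k1,k2,y])
print('stub line at y=-110',at(-110),' at -80',at(-80),'at -134',at(-134))
E=tri([ray(S,*z(312,254)),ray(D,*w(309,244))]);print('end c',E)
a=np.array([np.cos(1.0075),np.sin(1.0075)]);c0=np.array([557.7,-236.5])+1.2*a
e=np.array([*(c0+120*a),91.4-6.5]);print('pred end',e,proj(S,e),z(312,254),proj(D,e),w(309,244))
b=np.array([-a[1],a[0]])
for t in (-14,14):
 for h in (-14,14):
  q=e+np.array([*(b*t),h]); print(t,h,((proj(S,q)-[210-.5,170-.5])*7).round(0),((proj(D,q)-[235-.5,170-.5])*7).round(0))
for t in ([635.3,-111.8,84.9],at(-110),at(-80)): print(proj(S,t),proj(D,t))
"
```

```text
stub line at y=-110 [ 635.91180178 -110.           84.60217159]  at -80 [654.63553415 -80.          84.08670455] at -134 [ 620.93281589 -134.           85.01454522]
end c (array([ 621.98196251, -136.72230142,   84.71405459]), [np.float64(0.16129705318373638), np.float64(0.1612970531837875)])
pred end [ 622.41790777 -134.0254548    84.9       ] [254.79287423 206.17407387] (254.07142857142856, 205.78571428571428) [278.05963829 204.77023951] (278.64285714285717, 204.35714285714286)
-14 -14 [284. 293.] [285. 261.]
-14 14 [282. 242.] [286. 201.]
14 -14 [352. 272.] [324. 293.]
14 14 [350. 220.] [326. 233.]
[258.97260383 212.41731035] [270.36997469 207.50140277]
[259.41036076 212.90870146] [269.88133734 207.85643296]
[264.94161522 222.04982726] [258.75203568 211.69266952]
```

Emit:
arm_command(targets=[{"jaw":20,"dp":[0,-1,-4],"roll":-0.003},{"jaw":20,"dp":[0,-1.8,-8],"roll":-0.0055},{"jaw":20,"dp":[0,-1.8,-12],"roll":-0.0055},{"jaw":20,"dp":[0,-1.8,-16],"roll":-0.0055},{"jaw":20,"dp":[0,-1.8,-18],"roll":-0.0055}])

```text
clock: 6.0
ee_pos: [566.3, -219.5, 91.4]
eef_rot: [0.618, 0.343, -0.618, 0.343]
wrist_force: [0.1, 0.5, -3.3]
width: 26.4
```

```bash
python3 -c "
from h import *
st();c=cam('scene','s5');c=cam('side','d5');st()
for n,r in (('s5',(190,240,230,300)),('d5',(185,235,235,305))):
  s=cv2.imread('pics/'+n+'.png')[r[0]:r[1],r[2]:r[3]]
  cv2.imwrite('pics/'+n+'z.png',(255*(cv2.resize(s,None,fx=10,fy=10,interpolation=2)/255.)**2).astype(np.uint8))
"
```

```text
t 6.0 p [ 566.3 -219.5   91.4] axis 1.0142 F [ 0.09  0.46 -3.29] M [ 0.023 -0.014  0.008] w 26.4 j [ 0.55  0.55 -0.34  1.82  0.25  0.81 -0.47]
t 6.1 p [ 566.2 -219.7   91.4] axis 1.0141 F [ 0.86 -0.67 -3.85] M [ 0.033 -0.013  0.017] w 26.3 j [ 0.55  0.55 -0.34  1.82  0.25  0.81 -0.47]
```

View pics/s5z.png

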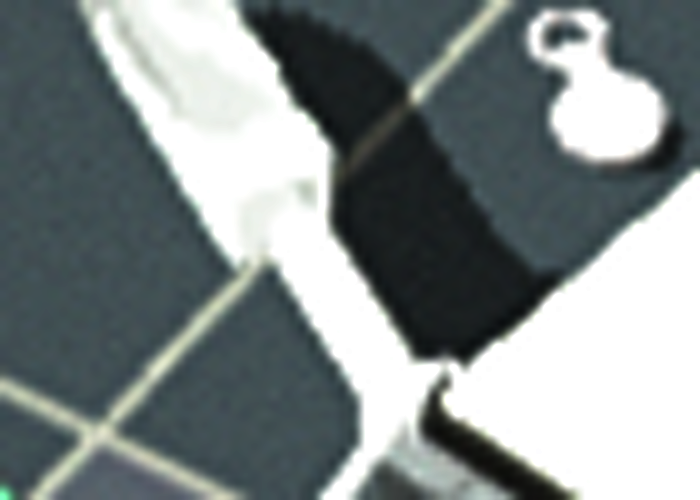

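View pics/d5z.png

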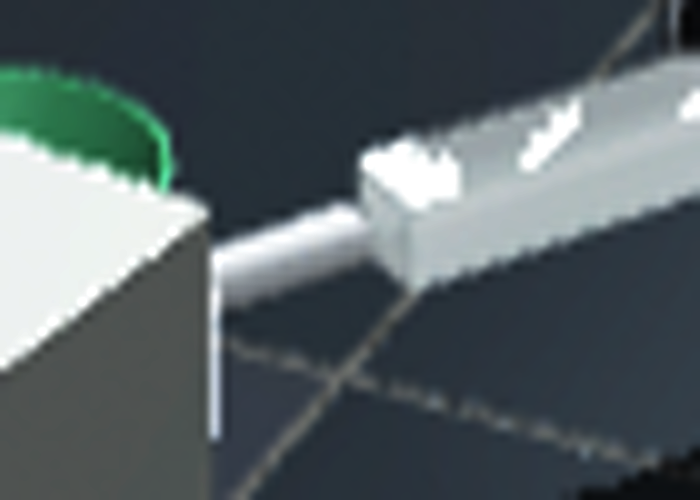

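Emit:
arm_command(targets=[{"jaw":20,"dp":[0,0,-1.5],"roll":0},{"jaw":20,"dp":[0,0,-3],"roll":0},{"jaw":20,"dp":[0,0,-4.5],"roll":0},{"jaw":20,"dp":[0,0,-6],"roll":0},{"jaw":20,"dp":[0,0,-7]}])

```text
validation failed for argument at $.ta...
```

Emit:
arm_command(targets=[{"jaw":20,"dp":[0,0,-1.5],"roll":0},{"jaw":20,"dp":[0,0,-3],"roll":0},{"jaw":20,"dp":[0,0,-4.5],"roll":0},{"jaw":20,"dp":[0,0,-6],"roll":0},{"jaw":20,"dp":[0,0,-7],"roll":0}])

```text
clock: 6.6
ee_pos: [569.7, -214.2, 91.4]
eef_rot: [0.618, 0.343, -0.618, 0.343]
wrist_force: [-0.0, 0.5, -4.0]
width: 26.6
```

Emit:
arm_command(targets=[{"jaw":20,"dp":[0,0,-1],"roll":0},{"jaw":20,"dp":[0,0,-2],"roll":0},{"jaw":20,"dp":[0,0,-3],"roll":0},{"jaw":20,"dp":[0,0,-3],"roll":0},{"jaw":20,"dp":[0,0,-3],"roll":0}])

```text
clock: 7.1
ee_pos: [571.2, -211.8, 91.3]
eef_rot: [-0.618, -0.343, 0.618, -0.343]
wrist_force: [0.1, 0.1, -3.3]
width: 26.4
```

```bash
python3 -c "
from h import *
st()"
```

```text
t 7.1 p [ 571.2 -211.8   91.3] axis 1.0133 F [ 0.09  0.09 -3.28] M [ 0.005 -0.008 -0.019] w 26.4 j [ 0.54  0.56 -0.34  1.82  0.25  0.81 -0.49]
```

Emit:
arm_command(targets=[{"jaw":20,"dp":[0,0,-1],"roll":0},{"jaw":20,"dp":[0,0,-2],"roll":0},{"jaw":20,"dp":[0,0,-3],"roll":0},{"jaw":20,"dp":[0,0,-4],"roll":0},{"jaw":20,"dp":[0,0,-4],"roll":0}])

```text
clock: 7.6
ee_pos: [573.4, -208.1, 91.4]
eef_rot: [0.618, 0.343, -0.618, 0.343]
wrist_force: [0.2, 0.2, -2.8]
width: 26.4
```

Emit:
arm_command(targets=[{"jaw":20,"dp":[0,0,-1],"roll":0},{"jaw":20,"dp":[0,0,-2],"roll":0},{"jaw":20,"dp":[0,0,-3],"roll":0},{"jaw":20,"dp":[0,0,-4],"roll":0},{"jaw":20,"dp":[0,0,-4],"roll":0}])

```text
clock: 8.1
ee_pos: [575.5, -204.8, 91.4]
eef_rot: [0.618, 0.343, -0.618, 0.343]
wrist_force: [-0.1, -0.4, -3.1]
width: 26.4
```

```bash
python3 -c "
from h import *
st();c=cam('scene','s6');c=cam('side','d6');st()
for n,r in (('s6',(190,240,230,300)),('d6',(185,235,235,305))):
  s=cv2.imread('pics/'+n+'.png')[r[0]:r[1],r[2]:r[3]]
  cv2.imwrite('pics/'+n+'z.png',(255*(cv2.resize(s,None,fx=10,fy=10,interpolation=2)/255.)**2).astype(np.uint8))
"
```

```text
t 8.1 p [ 575.5 -204.8   91.4] axis 1.0136 F [-0.1  -0.39 -3.14] M [ 0.009 -0.02   0.006] w 26.4 j [ 0.52  0.56 -0.34  1.81  0.25  0.81 -0.5 ]
t 8.2 p [ 575.4 -205.    91.3] axis 1.0134 F [-0.1  -0.06 -3.31] M [-0.052  0.006 -0.003] w 26.2 j [ 0.52  0.56 -0.34  1.81  0.25  0.81 -0.5 ]
```

View pics/s6z.png

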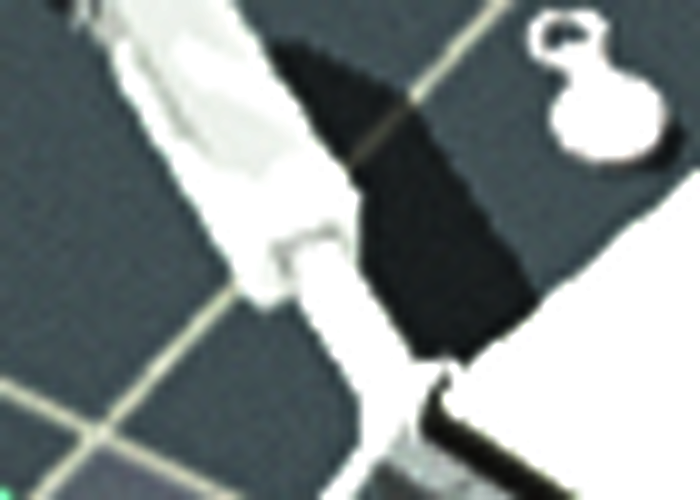

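View pics/d6z.png

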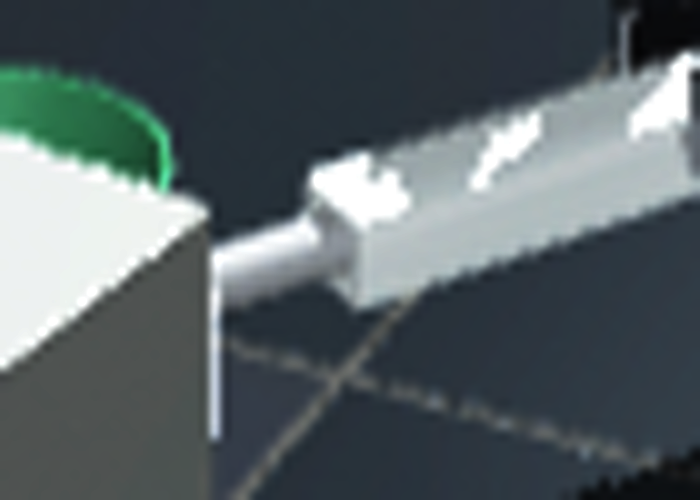

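Emit:
arm_command(targets=[{"jaw":20,"dp":[0,0,-2],"roll":0},{"jaw":20,"dp":[0,0,-4],"roll":0},{"jaw":20,"dp":[0,0,-6],"roll":0},{"jaw":20,"dp":[0,0,-8],"roll":0},{"jaw":20,"dp":[0,0,-10],"roll":0}])

```text
clock: 8.7
ee_pos: [580.8, -196.3, 91.3]
eef_rot: [0.618, 0.343, -0.618, 0.343]
wrist_force: [-0.4, -0.1, -2.2]
width: 26.3
```

```bash
python3 -c "
from h import *
st()"
```

```text
t 8.7 p [ 580.8 -196.3   91.3] axis 1.0134 F [-0.36 -0.07 -2.23] M [-0.002  0.014 -0.04 ] w 26.3 j [ 0.51  0.56 -0.34  1.81  0.25  0.81 -0.51]
```

Emit:
arm_command(targets=[{"jaw":20,"dp":[0,0,-2],"roll":0},{"jaw":20,"dp":[0,0,-4],"roll":0},{"jaw":20,"dp":[0,0,-6],"roll":0},{"jaw":20,"dp":[0,0,-8],"roll":0},{"jaw":20,"dp":[0,0,-10],"roll":0}])

```text
clock: 9.2
ee_pos: [586.1, -187.9, 91.3]
eef_rot: [0.618, 0.343, -0.618, 0.343]
wrist_force: [-0.4, -0.1, -2.3]
width: 26.5
```

```bash
python3 -c "
from h import *
st()"
```

```text
t 9.2 p [ 586.1 -187.9   91.3] axis 1.0133 F [-0.38 -0.09 -2.34] M [ 0.016 -0.037  0.061] w 26.5 j [ 0.49  0.56 -0.34  1.8   0.25  0.82 -0.53]
```

Emit:
arm_command(targets=[{"jaw":20,"dp":[0,0,-2],"roll":0},{"jaw":20,"dp":[0,0,-4],"roll":0},{"jaw":20,"dp":[0,0,-6],"roll":0},{"jaw":20,"dp":[0,0,-8],"roll":0},{"jaw":20,"dp":[0,0,-10],"roll":0}])

```text
clock: 9.7
ee_pos: [591.3, -179.4, 91.3]
eef_rot: [0.618, 0.343, -0.618, 0.343]
wrist_force: [0.4, 0.4, -2.6]
width: 26.5
```

Emit:
arm_command(targets=[{"jaw":20,"dp":[0,0,-2],"roll":0},{"jaw":20,"dp":[0,0,-4],"roll":0},{"jaw":20,"dp":[0,0,-6],"roll":0},{"jaw":20,"dp":[0,0,-8],"roll":0},{"jaw":20,"dp":[0,0,-10],"roll":0}])

```text
clock: 10.2
ee_pos: [596.6, -170.9, 91.3]
eef_rot: [-0.618, -0.343, 0.618, -0.343]
wrist_force: [-0.0, -0.4, -2.4]
width: 26.8
```

```bash
python3 -c "
from h import *
st();c=cam('scene','s7');c=cam('side','d7');st()
for n,r in (('s7',(190,240,230,300)),('d7',(185,235,235,305))):
  s=cv2.imread('pics/'+n+'.png')[r[0]:r[1],r[2]:r[3]]
  cv2.imwrite('pics/'+n+'z.png',(255*(cv2.resize(s,None,fx=10,fy=10,interpolation=2)/255.)**2).astype(np.uint8))
"
```

```text
t 10.2 p [ 596.6 -170.9   91.3] axis 1.0133 F [-0.04 -0.36 -2.45] M [ 0.001 -0.044 -0.043] w 26.8 j [ 0.46  0.57 -0.34  1.79  0.25  0.82 -0.56]
t 10.3 p [ 596.8 -170.6   91.4] axis 1.0138 F [ 0.51  0.18 -3.4 ] M [-0.021  0.012  0.034] w 26.0 j [ 0.46  0.57 -0.34  1.79  0.25  0.82 -0.56]
```

View pics/s7z.png

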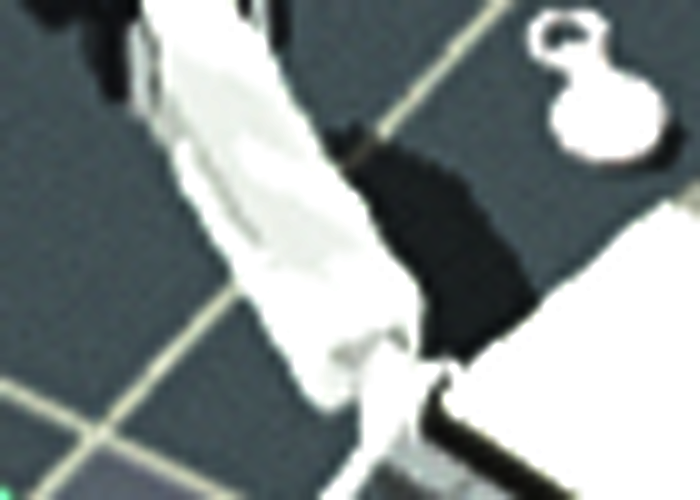

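Emit:
arm_command(targets=[{"jaw":20,"dp":[0,0,-2],"roll":0},{"jaw":20,"dp":[0,0,-4],"roll":0},{"jaw":20,"dp":[0,0,-6],"roll":0},{"jaw":20,"dp":[0,0,-8],"roll":0},{"jaw":20,"dp":[0,0,-10],"roll":0}])

```text
clock: 10.8
ee_pos: [602.0, -162.4, 91.3]
eef_rot: [0.618, 0.343, -0.618, 0.343]
wrist_force: [0.0, -0.4, -3.0]
width: 26.8
```

Emit:
arm_command(targets=[{"jaw":20,"dp":[0,0,-1],"roll":0},{"jaw":20,"dp":[0,0,-2],"roll":0},{"jaw":20,"dp":[0,0,-3],"roll":0},{"jaw":20,"dp":[0,0,-4],"roll":0},{"jaw":20,"dp":[0,0,-4],"roll":0}])

```text
clock: 11.3
ee_pos: [604.0, -159.0, 91.3]
eef_rot: [0.618, 0.343, -0.618, 0.343]
wrist_force: [-0.2, 0.1, -2.5]
width: 26.3
```

Emit:
arm_command(targets=[{"jaw":20,"dp":[0,0,-0.5],"roll":0},{"jaw":20,"dp":[0,0,-1],"roll":0},{"jaw":20,"dp":[0,0,-1.5],"roll":0},{"jaw":20,"dp":[0,0,-2],"roll":0},{"jaw":20,"dp":[0,0,-2],"roll":0}])

```text
clock: 11.8
ee_pos: [605.1, -157.3, 91.4]
eef_rot: [0.618, 0.343, -0.618, 0.343]
wrist_force: [0.2, 0.3, -3.4]
width: 26.5
```

```bash
python3 -c "
from h import *
st()"
```

```text
t 11.8 p [ 605.1 -157.3   91.4] axis 1.0134 F [ 0.17  0.32 -3.35] M [ 0.022 -0.025 -0.01 ] w 26.5 j [ 0.43  0.58 -0.34  1.78  0.25  0.83 -0.58]
```

Continue feeling for the shoulder in small steps.

Emit:
arm_command(targets=[{"jaw":20,"dp":[0,0,-0.5],"roll":0},{"jaw":20,"dp":[0,0,-1],"roll":0},{"jaw":20,"dp":[0,0,-1],"roll":0},{"jaw":20,"dp":[0,0,-1.5],"roll":0},{"jaw":20,"dp":[0,0,-1.5],"roll":0}])

```text
clock: 12.3
ee_pos: [605.8, -156.1, 91.3]
eef_rot: [0.618, 0.343, -0.618, 0.343]
wrist_force: [-0.4, -0.4, -2.6]
width: 26.4
```

Emit:
arm_command(targets=[{"jaw":20,"dp":[0,0,-0.5],"roll":0},{"jaw":20,"dp":[0,0,-1],"roll":0},{"jaw":20,"dp":[0,0,-1],"roll":0},{"jaw":20,"dp":[0,0,-1.5],"roll":0},{"jaw":20,"dp":[0,0,-1.5],"roll":0}])

```text
clock: 12.8
ee_pos: [606.6, -155.0, 91.3]
eef_rot: [-0.618, -0.343, 0.618, -0.343]
wrist_force: [0.2, -0.4, -3.3]
width: 26.7
```

```bash
python3 -c "
from h import *
o=st();print(o['wrist_force'][:2]@[.529,.848])"
```

```text
t 12.8 p [ 606.6 -155.    91.3] axis 1.0133 F [ 0.21 -0.42 -3.27] M [0.01  0.016 0.034] w 26.7 j [ 0.43  0.58 -0.34  1.78  0.25  0.83 -0.59]
-0.24746395821756167
```

Emit:
arm_command(targets=[{"jaw":20,"dp":[0,0,-0.5],"roll":0},{"jaw":20,"dp":[0,0,-1],"roll":0},{"jaw":20,"dp":[0,0,-1],"roll":0},{"jaw":20,"dp":[0,0,-1.5],"roll":0},{"jaw":20,"dp":[0,0,-1.5],"roll":0}])

```text
clock: 13.3
ee_pos: [606.7, -154.9, 91.2]
eef_rot: [-0.618, -0.343, 0.619, -0.343]
wrist_force: [-3.9, -4.4, -0.9]
width: 26.4
```

Emit:
arm_command(targets=[{"jaw":20,"dp":[0,0,-0.5],"roll":0},{"jaw":20,"dp":[0,0,-1],"roll":0},{"jaw":20,"dp":[0,0,-1],"roll":0},{"jaw":20,"dp":[0,0,-1.5],"roll":0},{"jaw":20,"dp":[0,0,-1.5],"roll":0}])

```text
clock: 13.8
ee_pos: [606.7, -154.9, 91.1]
eef_rot: [-0.617, -0.342, 0.62, -0.343]
wrist_force: [-5.0, -6.3, -0.9]
width: 26.4
```

```bash
python3 -c "
from h import *
o=st();print(o['wrist_force'][:2]@[.529,.848])
c=cam('scene','s8');c=cam('side','d8')
for n,r in (('s8',(190,240,230,300)),('d8',(185,235,235,305))):
  s=cv2.imread('pics/'+n+'.png')[r[0]:r[1],r[2]:r[3]]
  cv2.imwrite('pics/'+n+'z.png',(255*(cv2.resize(s,None,fx=10,fy=10,interpolation=2)/255.)**2).astype(np.uint8))
"
```

```text
t 13.8 p [ 606.7 -154.9   91.1] axis 1.0121 F [-5.04 -6.34 -0.93] M [-1.002  0.873  0.233] w 26.4 j [ 0.43  0.58 -0.34  1.77  0.25  0.83 -0.59]
-8.040919182933644
```

View pics/s8z.png

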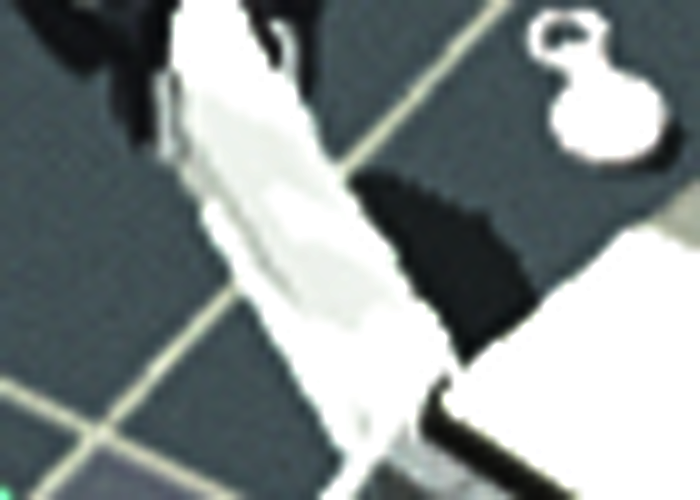

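View pics/d8z.png

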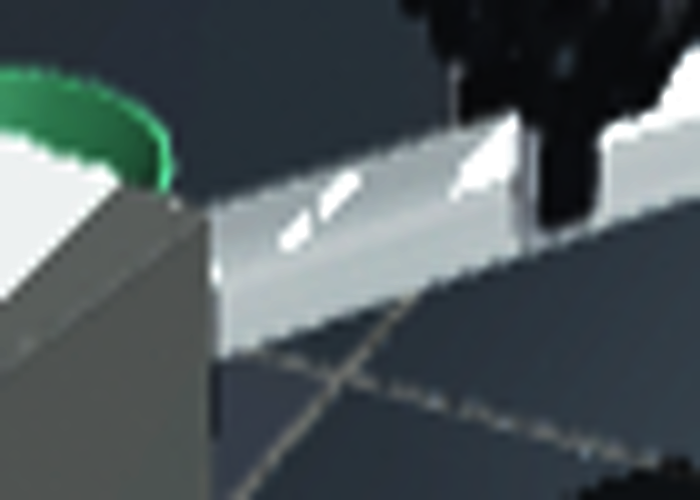

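```bash
cat >> h.py <<'E'
import json
def setc(p,a): json.dump([list(p),a],open('c.json','w'))
def getc(): return json.load(open('c.json'))
def upd(dp,roll):
    p,a=getc(); ja=a-np.pi/2
    ty=np.array([np.cos(ja),np.sin(ja),0]);tz=np.array([np.sin(ja),-np.cos(ja),0]);tx=np.array([0,0,-1.])
    p=np.array(p)+dp[0]*tx+dp[1]*ty+dp[2]*tz; setc(p,a-roll)
PIN=np.array([683.7,-31.8])
def arc(a1s,r,z=None,lag=0):
    p,a=getc()
    for a1 in a1s:
        t=[*(PIN-r*np.array([np.cos(a1),np.sin(a1)])),p[2] if z is None else z]
        dp,ro=conv(t,a1+lag,base=(p,a-np.pi/2)); print(a1,dp,ro)
def fr():
    o=st(); a=getc()[1]; u=np.array([np.cos(a),np.sin(a)]);v=np.array([-u[1],u[0]])
    d=o['ee_pos'][:2]-PIN
    print('axial',round(o['wrist_force'][:2]@u,2),'lat',round(o['wrist_force'][:2]@v,2),'Mz',round(o['moment'][2],3),'cmd',np.round(getc()[0],1),round(a,4),'posang',round(np.arctan2(-d[1],-d[0]),4),'r',round(np.hypot(*d),1))
E
python3 -c "
from h import *
setc([608.2,-152.4,91.3],1.0133); fr(); arc([1.003,.993,.983,.973,.963],145)"
```

```text
t 13.9 p [ 606.7 -154.9   91.1] axis 1.012 F [-3.87 -6.2   0.43] M [-1.015  0.874  0.226] w 26.5 j [ 0.43  0.58 -0.34  1.77  0.25  0.83 -0.59]
axial -7.31 lat 0.0 Mz 0.226 cmd [ 608.2 -152.4   91.3] 1.0133 posang 1.0117 r 145.2
1.003 [ 0.  -1.2  2.7] 0.0103
0.993 [ 0.  -2.7  2.7] 0.0203
0.983 [ 0.  -4.1  2.7] 0.0303
0.973 [ 0.  -5.6  2.6] 0.0403
0.963 [ 0.  -7.   2.5] 0.0503
```

Emit:
arm_command(targets=[{"jaw":20,"dp":[0,-1.2,2.5],"roll":0.01},{"jaw":20,"dp":[0,-2.7,2.5],"roll":0.02},{"jaw":20,"dp":[0,-4.1,2.5],"roll":0.03},{"jaw":20,"dp":[0,-5.6,2.5],"roll":0.04},{"jaw":20,"dp":[0,-7.0,2.4],"roll":0.05}])

```text
clock: 14.4
ee_pos: [600.8, -151.6, 91.3]
eef_rot: [-0.627, -0.327, 0.627, -0.327]
wrist_force: [-2.0, -5.3, -2.8]
width: 26.7
```

```bash
python3 -c "
from h import *
upd([0,-7,2.4],.05); fr(); arc([.953,.943,.933,.923,.913],145)"
```

```text
t 14.4 p [ 600.8 -151.6   91.3] axis 0.9619 F [-1.95 -5.32 -2.76] M [-1.078  0.417 -0.038] w 26.7 j [ 0.42  0.57 -0.33  1.79  0.24  0.82 -0.64]
axial -5.49 lat -1.43 Mz -0.038 cmd [ 601.  -150.7   91.3] 0.9633 posang 0.9651 r 145.7
0.953 [ 0.  -1.5  0.1] 0.0103
0.943 [ 0.  -2.9  0.1] 0.0203
0.933 [ 0.  -4.4  0.1] 0.0303
0.923 [ 0.  -5.8  0. ] 0.0403
0.913 [ 0.  -7.3 -0. ] 0.0503
```

Emit:
arm_command(targets=[{"jaw":20,"dp":[0,-1.5,1],"roll":0.01},{"jaw":20,"dp":[0,-2.9,1],"roll":0.02},{"jaw":20,"dp":[0,-4.4,1],"roll":0.03},{"jaw":20,"dp":[0,-5.8,1],"roll":0.04},{"jaw":20,"dp":[0,-7.3,1],"roll":0.05}])

```text
clock: 14.9
ee_pos: [594.6, -147.2, 91.4]
eef_rot: [0.635, 0.311, -0.635, 0.312]
wrist_force: [-0.1, -2.5, -4.4]
width: 26.2
```

```bash
python3 -c "
from h import *
upd([0,-7.3,1],.05); fr(); arc([.903,.893,.883,.873,.863],146)"
```

```text
t 14.9 p [ 594.6 -147.2   91.4] axis 0.9123 F [-0.12 -2.45 -4.42] M [-0.81  -0.04  -0.183] w 26.2 j [ 0.41  0.56 -0.32  1.81  0.23  0.81 -0.68]
axial -2.02 lat -1.4 Mz -0.183 cmd [ 594.4 -147.4   91.3] 0.9133 posang 0.9138 r 145.8
0.903 [ 0.  -1.5 -0.1] 0.0103
0.893 [ 0.  -2.9 -0.1] 0.0203
0.883 [ 0.  -4.4 -0.1] 0.0303
0.873 [ 0.  -5.9 -0.2] 0.0403
0.863 [ 0.  -7.3 -0.2] 0.0503
```

Emit:
arm_command(targets=[{"jaw":20,"dp":[0,-1.5,0],"roll":0.01},{"jaw":20,"dp":[0,-2.9,0],"roll":0.02},{"jaw":20,"dp":[0,-4.4,0],"roll":0.03},{"jaw":20,"dp":[0,-5.9,-0.1],"roll":0.04},{"jaw":20,"dp":[0,-7.3,-0.1],"roll":0.05}])

```text
clock: 15.4
ee_pos: [588.7, -142.5, 91.4]
eef_rot: [0.642, 0.296, -0.642, 0.296]
wrist_force: [-0.2, -3.5, -3.0]
width: 26.6
```

```bash
python3 -c "
from h import *
upd([0,-7.3,-.1],.05); fr(); arc([.853,.843,.833,.823,.813],146)"
```

```text
t 15.4 p [ 588.7 -142.5   91.4] axis 0.8627 F [-0.15 -3.49 -3.03] M [-0.6    0.005 -0.177] w 26.6 j [ 0.4   0.55 -0.31  1.83  0.22  0.8  -0.73]
axial -2.75 lat -2.15 Mz -0.177 cmd [ 588.7 -142.8   91.3] 0.8633 posang 0.8614 r 145.9
0.853 [ 0.  -1.5 -0.1] 0.0103
0.843 [ 0.  -2.9 -0.2] 0.0203
0.833 [ 0.  -4.4 -0.2] 0.0303
0.823 [ 0.  -5.9 -0.3] 0.0403
0.813 [ 0.  -7.3 -0.3] 0.0503
```

Emit:
arm_command(targets=[{"jaw":20,"dp":[0,-1.5,0],"roll":0.01},{"jaw":20,"dp":[0,-2.9,0],"roll":0.02},{"jaw":20,"dp":[0,-4.4,0],"roll":0.03},{"jaw":20,"dp":[0,-5.9,-0.1],"roll":0.04},{"jaw":20,"dp":[0,-7.3,-0.1],"roll":0.05}])

```text
clock: 15.9
ee_pos: [583.3, -137.8, 91.4]
eef_rot: [0.65, 0.279, -0.649, 0.28]
wrist_force: [1.7, -2.5, -4.7]
width: 26.4
```

```bash
python3 -c "
from h import *
upd([0,-7.3,-.1],.05); fr(); arc([.803,.793,.783,.773,.763],146)"
```

```text
t 15.9 p [ 583.3 -137.8   91.4] axis 0.8126 F [ 1.71 -2.53 -4.67] M [-0.619 -0.163 -0.126] w 26.4 j [ 0.38  0.54 -0.3   1.84  0.21  0.79 -0.78]
axial -0.66 lat -2.99 Mz -0.126 cmd [ 583.2 -138.    91.3] 0.8133 posang 0.8129 r 146.0
0.803 [ 0.  -1.5 -0.2] 0.0103
0.793 [ 0.  -3.  -0.2] 0.0203
0.783 [ 0.  -4.4 -0.3] 0.0303
0.773 [ 0.  -5.9 -0.3] 0.0403
0.763 [ 0.  -7.3 -0.4] 0.0503
```

Emit:
arm_command(targets=[{"jaw":20,"dp":[0,-1.5,-0.1],"roll":0.01},{"jaw":20,"dp":[0,-3.0,-0.1],"roll":0.02},{"jaw":20,"dp":[0,-4.4,-0.2],"roll":0.03},{"jaw":20,"dp":[0,-5.9,-0.3],"roll":0.04},{"jaw":20,"dp":[0,-7.3,-0.4],"roll":0.05}])

```text
clock: 16.4
ee_pos: [578.2, -132.8, 91.4]
eef_rot: [0.656, 0.263, -0.656, 0.263]
wrist_force: [1.9, -3.0, -4.7]
width: 26.2
```

```bash
python3 -c "
from h import *
upd([0,-7.3,-.4],.05); fr(); arc([.753,.743,.733,.723,.713],146)"
```

```text
t 16.4 p [ 578.2 -132.8   91.4] axis 0.7625 F [ 1.9  -3.05 -4.7 ] M [-0.696 -0.272 -0.136] w 26.2 j [ 0.37  0.53 -0.29  1.86  0.2   0.78 -0.83]
axial -0.74 lat -3.51 Mz -0.136 cmd [ 578.2 -132.7   91.3] 0.7633 posang 0.7635 r 146.0
0.753 [ 0.  -1.5 -0. ] 0.0103
0.743 [ 0.  -2.9 -0. ] 0.0203
0.733 [ 0.  -4.4 -0.1] 0.0303
0.723 [ 0.  -5.9 -0.1] 0.0403
0.713 [ 0.  -7.3 -0.2] 0.0503
```

Emit:
arm_command(targets=[{"jaw":20,"dp":[0,-1.5,0],"roll":0.01},{"jaw":20,"dp":[0,-2.9,0],"roll":0.02},{"jaw":20,"dp":[0,-4.4,-0.1],"roll":0.03},{"jaw":20,"dp":[0,-5.9,-0.1],"roll":0.04},{"jaw":20,"dp":[0,-7.3,-0.2],"roll":0.05}])

```text
clock: 16.9
ee_pos: [573.3, -127.4, 91.4]
eef_rot: [0.663, 0.246, -0.663, 0.247]
wrist_force: [1.8, -5.0, -4.1]
width: 26.2
```

```bash
python3 -c "
from h import *
upd([0,-7.3,-.2],.05); fr(); arc([.703,.693,.683,.673,.663],146)
c=cam('scene','s9')
s=cv2.imread('pics/s9.png')[180:240,220:300]
cv2.imwrite('pics/s9z.png',(255*(cv2.resize(s,None,fx=9,fy=9,interpolation=2)/255.)**2).astype(np.uint8))
"
```

```text
t 16.9 p [ 573.3 -127.4   91.4] axis 0.7123 F [ 1.84 -4.98 -4.13] M [-0.888 -0.308 -0.16 ] w 26.2 j [ 0.35  0.52 -0.27  1.87  0.19  0.77 -0.88]
axial -1.87 lat -4.98 Mz -0.16 cmd [ 573.3 -127.3   91.3] 0.7133 posang 0.714 r 146.1
0.703 [ 0.  -1.5  0. ] 0.0103
0.693 [ 0.  -2.9 -0. ] 0.0203
0.683 [ 0.  -4.4 -0. ] 0.0303
0.673 [ 0.  -5.9 -0.1] 0.0403
0.663 [ 0.  -7.3 -0.2] 0.0503
```

View pics/s9z.png

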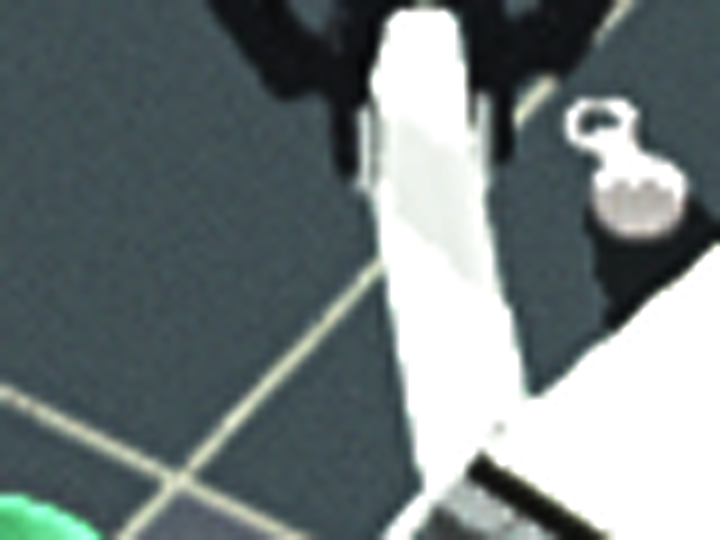

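Emit:
arm_command(targets=[{"jaw":20,"dp":[0,-1.5,0],"roll":0.01},{"jaw":20,"dp":[0,-2.9,0],"roll":0.02},{"jaw":20,"dp":[0,-4.4,0],"roll":0.03},{"jaw":20,"dp":[0,-5.9,-0.1],"roll":0.04},{"jaw":20,"dp":[0,-7.3,-0.2],"roll":0.05}])

```text
clock: 17.45
ee_pos: [568.7, -121.9, 91.4]
eef_rot: [0.669, 0.23, -0.669, 0.23]
wrist_force: [2.9, -4.7, -4.9]
width: 26.6
```

```bash
python3 -c "
from h import *
upd([0,-7.3,-.2],.05); fr(); arc([.653,.643,.633,.623,.613],146)
"
```

```text
t 17.45 p [ 568.7 -121.9   91.4] axis 0.662 F [ 2.91 -4.73 -4.9 ] M [-1.076 -0.426 -0.205] w 26.6 j [ 0.34  0.51 -0.26  1.89  0.18  0.77 -0.94]
axial -0.62 lat -5.51 Mz -0.205 cmd [ 568.7 -121.7   91.3] 0.6633 posang 0.6647 r 146.1
0.653 [ 0.  -1.5  0. ] 0.0103
0.643 [ 0.  -2.9  0. ] 0.0203
0.633 [ 0.  -4.4 -0. ] 0.0303
0.623 [ 0.  -5.9 -0.1] 0.0403
0.613 [ 0.  -7.3 -0.2] 0.0503
```

Emit:
arm_command(targets=[{"jaw":20,"dp":[0,-1.5,0],"roll":0.01},{"jaw":20,"dp":[0,-2.9,0],"roll":0.02},{"jaw":20,"dp":[0,-4.4,0],"roll":0.03},{"jaw":20,"dp":[0,-5.9,-0.1],"roll":0.04},{"jaw":20,"dp":[0,-7.3,-0.2],"roll":0.05}])

```text
clock: 17.95
ee_pos: [564.4, -116.2, 91.4]
eef_rot: [0.674, 0.213, -0.674, 0.213]
wrist_force: [1.9, -5.3, -4.1]
width: 26.4
```

```bash
python3 -c "
from h import *
upd([0,-7.3,-.2],.05); fr(); arc([.603,.593,.583,.573,.563],146)
"
```

```text
t 17.95 p [ 564.4 -116.2   91.4] axis 0.612 F [ 1.91 -5.33 -4.08] M [-1.06  -0.487 -0.143] w 26.4 j [ 0.32  0.5  -0.25  1.9   0.18  0.76 -0.99]
axial -1.51 lat -5.46 Mz -0.143 cmd [ 564.3 -115.8   91.3] 0.6133 posang 0.6154 r 146.1
0.603 [ 0.  -1.5  0. ] 0.0103
0.593 [ 0.  -2.9  0. ] 0.0203
0.583 [ 0.  -4.4 -0. ] 0.0303
0.573 [ 0.  -5.9 -0.1] 0.0403
0.563 [ 0.  -7.3 -0.1] 0.0503
```

Emit:
arm_command(targets=[{"jaw":20,"dp":[0,-1.5,0],"roll":0.01},{"jaw":20,"dp":[0,-2.9,0],"roll":0.02},{"jaw":20,"dp":[0,-4.4,0],"roll":0.03},{"jaw":20,"dp":[0,-5.9,-0.1],"roll":0.04},{"jaw":20,"dp":[0,-7.3,-0.1],"roll":0.05}])

```text
clock: 18.45
ee_pos: [560.3, -110.2, 91.4]
eef_rot: [0.679, 0.196, -0.679, 0.196]
wrist_force: [3.4, -5.5, -4.8]
width: 26.5
```

```bash
python3 -c "
from h import *
upd([0,-7.3,-.1],.05); fr(); arc([.553,.543,.533,.523,.513],146)
"
```

```text
t 18.45 p [ 560.3 -110.2   91.4] axis 0.562 F [ 3.38 -5.48 -4.84] M [-1.119 -0.481 -0.131] w 26.5 j [ 0.3   0.49 -0.24  1.91  0.17  0.75 -1.04]
axial -0.07 lat -6.44 Mz -0.131 cmd [ 560.2 -109.8   91.3] 0.5633 posang 0.5658 r 146.2
0.553 [ 0.  -1.5 -0. ] 0.0103
0.543 [ 0.  -2.9 -0.1] 0.0203
0.533 [ 0.  -4.4 -0.1] 0.0303
0.523 [ 0.  -5.9 -0.2] 0.0403
0.513 [ 0.  -7.3 -0.2] 0.0503
```

Emit:
arm_command(targets=[{"jaw":20,"dp":[0,-1.5,-0.1],"roll":0.01},{"jaw":20,"dp":[0,-2.9,-0.2],"roll":0.02},{"jaw":20,"dp":[0,-4.4,-0.2],"roll":0.03},{"jaw":20,"dp":[0,-5.9,-0.3],"roll":0.04},{"jaw":20,"dp":[0,-7.3,-0.4],"roll":0.05}])

```text
clock: 18.95
ee_pos: [556.5, -103.9, 91.3]
eef_rot: [-0.684, -0.179, 0.684, -0.179]
wrist_force: [2.8, -5.6, -4.3]
width: 26.4
```

```bash
python3 -c "
from h import *
upd([0,-7.3,-.4],.05); fr(); arc([.503,.493,.483,.473,.463],146)
"
```

```text
t 18.95 p [ 556.5 -103.9   91.3] axis 0.5119 F [ 2.78 -5.6  -4.28] M [-1.14  -0.427 -0.279] w 26.4 j [ 0.29  0.49 -0.23  1.93  0.16  0.75 -1.09]
axial -0.33 lat -6.25 Mz -0.279 cmd [ 556.7 -103.4   91.3] 0.5133 posang 0.5161 r 146.2
0.503 [ 0.  -1.5  0.2] 0.0103
0.493 [ 0.  -2.9  0.2] 0.0203
0.483 [ 0.  -4.4  0.1] 0.0303
0.473 [ 0.  -5.8  0.1] 0.0403
0.463 [ 0.  -7.3 -0. ] 0.0503
```

Emit:
arm_command(targets=[{"jaw":20,"dp":[0,-1.5,0],"roll":0.01},{"jaw":20,"dp":[0,-2.9,0],"roll":0.02},{"jaw":20,"dp":[0,-4.4,0],"roll":0.03},{"jaw":20,"dp":[0,-5.9,0],"roll":0.04},{"jaw":20,"dp":[0,-7.3,-0.1],"roll":0.05}])

```text
clock: 19.45
ee_pos: [553.1, -97.6, 91.3]
eef_rot: [-0.688, -0.162, 0.688, -0.162]
wrist_force: [3.0, -5.2, -3.9]
width: 26.5
```

Emit:
arm_command(targets=[{"jaw":20,"dp":[0,-1.5,0],"roll":0.01},{"jaw":20,"dp":[0,-2.9,0],"roll":0.02},{"jaw":20,"dp":[0,-4.4,0],"roll":0.03},{"jaw":20,"dp":[0,-5.9,-0.1],"roll":0.04},{"jaw":20,"dp":[0,-7.3,-0.1],"roll":0.05}])

```text
clock: 19.95
ee_pos: [549.9, -91.0, 91.3]
eef_rot: [0.692, 0.144, -0.692, 0.145]
wrist_force: [1.6, -5.5, -5.6]
width: 26.4
```

```bash
python3 -c "
from h import *
upd([0,-7.3,-.1],.05);upd([0,-7.3,-.1],.05); fr(); arc([.403,.393,.383,.373,.363],146)
"
```

```text
t 19.95 p [549.9 -91.   91.3] axis 0.4115 F [ 1.61 -5.5  -5.62] M [-1.115 -0.443 -0.263] w 26.4 j [ 0.25  0.47 -0.21  1.95  0.14  0.73 -1.2 ]
axial -0.74 lat -5.68 Mz -0.263 cmd [550.  -90.4  91.3] 0.4133 posang 0.4167 r 146.3
0.403 [ 0.  -1.4  0. ] 0.0103
0.393 [ 0.  -2.9 -0. ] 0.0203
0.383 [ 0.  -4.4 -0.1] 0.0303
0.373 [ 0.  -5.8 -0.1] 0.0403
0.363 [ 0.  -7.3 -0.2] 0.0503
```

Emit:
arm_command(targets=[{"jaw":20,"dp":[0,-1.5,0],"roll":0.01},{"jaw":20,"dp":[0,-2.9,0],"roll":0.02},{"jaw":20,"dp":[0,-4.4,0],"roll":0.03},{"jaw":20,"dp":[0,-5.9,-0.1],"roll":0.04},{"jaw":20,"dp":[0,-7.3,-0.1],"roll":0.05}])

```text
clock: 20.45
ee_pos: [547.1, -84.3, 91.3]
eef_rot: [0.696, 0.127, -0.696, 0.127]
wrist_force: [2.3, -6.4, -4.8]
width: 26.6
```

Emit:
arm_command(targets=[{"jaw":20,"dp":[0,-1.5,0],"roll":0.01},{"jaw":20,"dp":[0,-2.9,0],"roll":0.02},{"jaw":20,"dp":[0,-4.4,0],"roll":0.03},{"jaw":20,"dp":[0,-5.9,-0.1],"roll":0.04},{"jaw":20,"dp":[0,-7.3,-0.1],"roll":0.05}])

```text
clock: 20.95
ee_pos: [544.6, -77.3, 91.3]
eef_rot: [0.699, 0.109, -0.699, 0.11]
wrist_force: [1.5, -5.5, -5.0]
width: 26.5
```

```bash
python3 -c "
from h import *
upd([0,-7.3,-.1],.05);upd([0,-7.3,-.1],.05); fr(); arc([.303,.293,.283,.273,.263],146)
"
```

```text
t 20.95 p [544.6 -77.3  91.3] axis 0.3112 F [ 1.48 -5.51 -5.03] M [-1.123 -0.501 -0.372] w 26.5 j [ 0.21  0.46 -0.18  1.97  0.12  0.72 -1.31]
axial -0.29 lat -5.7 Mz -0.372 cmd [544.6 -76.8  91.3] 0.3133 posang 0.3164 r 146.4
0.303 [ 0.  -1.5 -0.2] 0.0103
0.293 [ 0.  -2.9 -0.2] 0.0203
0.283 [ 0.  -4.4 -0.2] 0.0303
0.273 [ 0.  -5.8 -0.3] 0.0403
0.263 [ 0.  -7.3 -0.3] 0.0503
```

Emit:
arm_command(targets=[{"jaw":20,"dp":[0,-1.5,-0.1],"roll":0.01},{"jaw":20,"dp":[0,-2.9,-0.2],"roll":0.02},{"jaw":20,"dp":[0,-4.4,-0.2],"roll":0.03},{"jaw":20,"dp":[0,-5.8,-0.3],"roll":0.04},{"jaw":20,"dp":[0,-7.3,-0.3],"roll":0.045}])

```text
clock: 21.45
ee_pos: [542.3, -70.2, 91.2]
eef_rot: [-0.701, -0.094, 0.701, -0.094]
wrist_force: [1.6, -5.2, -3.9]
width: 26.5
```

Emit:
arm_command(targets=[{"jaw":20,"dp":[0,-1.5,0],"roll":0.01},{"jaw":20,"dp":[0,-2.9,0],"roll":0.02},{"jaw":20,"dp":[0,-4.4,0],"roll":0.03},{"jaw":20,"dp":[0,-5.9,-0.1],"roll":0.04},{"jaw":20,"dp":[0,-7.3,-0.1],"roll":0.05}])

```text
clock: 21.95
ee_pos: [540.3, -62.6, 91.2]
eef_rot: [-0.703, -0.077, 0.703, -0.077]
wrist_force: [0.7, -3.5, -4.4]
width: 26.4
```

```bash
python3 -c "
from h import *
upd([0,-7.3,-.3],.045);upd([0,-7.3,-.1],.05); fr(); arc([.203,.193,.183,.173,.163],146)
"
```

```text
t 21.95 p [540.3 -62.6  91.2] axis 0.2172 F [ 0.73 -3.51 -4.41] M [-0.957 -0.18  -0.253] w 26.4 j [ 0.17  0.45 -0.16  1.98  0.11  0.72 -1.42]
axial -0.05 lat -3.58 Mz -0.253 cmd [540.8 -62.7  91.3] 0.2183 posang 0.2116 r 146.6
0.203 [ 0.  -1.5 -0.2] 0.0153
0.193 [ 0.  -2.9 -0.2] 0.0253
0.183 [ 0.  -4.4 -0.3] 0.0353
0.173 [ 0.  -5.8 -0.3] 0.0453
0.163 [ 0.  -7.3 -0.4] 0.0553
```

Emit:
arm_command(targets=[{"jaw":20,"dp":[0,-1.5,-0.1],"roll":0.013},{"jaw":20,"dp":[0,-2.9,-0.2],"roll":0.025},{"jaw":20,"dp":[0,-4.4,-0.3],"roll":0.035},{"jaw":20,"dp":[0,-5.8,-0.3],"roll":0.045},{"jaw":20,"dp":[0,-7.3,-0.4],"roll":0.055}])

```text
clock: 22.45
ee_pos: [539.0, -55.3, 91.2]
eef_rot: [-0.704, -0.057, 0.705, -0.057]
wrist_force: [-0.7, -3.6, -3.7]
width: 26.3
```

```bash
python3 -c "
from h import *
upd([0,-7.3,-.4],.055); fr(); arc([.153,.143,.133,.123,.113],146)
"
```

```text
t 22.45 p [539.  -55.3  91.2] axis 0.1625 F [-0.71 -3.6  -3.66] M [-0.943  0.28  -0.245] w 26.3 j [ 0.14  0.45 -0.15  1.99  0.1   0.72 -1.48]
axial -1.28 lat -3.43 Mz -0.245 cmd [539.6 -55.5  91.3] 0.1633 posang 0.1611 r 146.5
0.153 [ 0.  -1.5  0. ] 0.0103
0.143 [ 0.  -2.9 -0. ] 0.0203
0.133 [ 0.  -4.4 -0.1] 0.0303
0.123 [ 0.  -5.8 -0.1] 0.0403
0.113 [ 0.  -7.3 -0.2] 0.0503
```

Emit:
arm_command(targets=[{"jaw":20,"dp":[0,-1.5,0],"roll":0.01},{"jaw":20,"dp":[0,-2.9,0],"roll":0.02},{"jaw":20,"dp":[0,-4.4,-0.1],"roll":0.03},{"jaw":20,"dp":[0,-5.8,-0.1],"roll":0.04},{"jaw":20,"dp":[0,-7.3,-0.1],"roll":0.05}])

```text
clock: 22.95
ee_pos: [538.3, -47.9, 91.2]
eef_rot: [-0.706, -0.04, 0.706, -0.04]
wrist_force: [-1.8, -2.5, -3.4]
width: 26.4
```

```bash
python3 -c "
from h import *
upd([0,-7.3,-.1],.05); fr(); arc([.103,.093,.083,.073,.063],146)
"
```

```text
t 22.95 p [538.3 -47.9  91.2] axis 0.1128 F [-1.76 -2.47 -3.36] M [-0.649  0.385 -0.221] w 26.4 j [ 0.12  0.45 -0.14  1.99  0.09  0.71 -1.53]
axial -2.02 lat -2.26 Mz -0.221 cmd [538.6 -48.3  91.3] 0.1133 posang 0.1102 r 146.3
0.103 [ 0.  -1.5 -0.1] 0.0103
0.093 [ 0.  -2.9 -0.1] 0.0203
0.083 [ 0.  -4.4 -0.1] 0.0303
0.073 [ 0.  -5.8 -0.2] 0.0403
0.063 [ 0.  -7.3 -0.3] 0.0503
```

Emit:
arm_command(targets=[{"jaw":20,"dp":[0,-1.5,0],"roll":0.01},{"jaw":20,"dp":[0,-2.9,0],"roll":0.02},{"jaw":20,"dp":[0,-4.4,0],"roll":0.03},{"jaw":20,"dp":[0,-5.8,0],"roll":0.04},{"jaw":20,"dp":[0,-5.8,0],"roll":0.04}])

```text
clock: 23.45
ee_pos: [537.8, -41.9, 91.3]
eef_rot: [-0.707, -0.026, 0.707, -0.026]
wrist_force: [-2.5, -1.4, -4.3]
width: 26.7
```

```bash
python3 -c "
from h import *
upd([0,-5.8,0],.04); fr(); arc([.063,.053,.043,.033,.023],146)
"
```

```text
t 23.45 p [537.8 -41.9  91.3] axis 0.0737 F [-2.54 -1.41 -4.27] M [-0.426  0.475 -0.105] w 26.7 j [ 0.1   0.44 -0.13  1.99  0.09  0.71 -1.58]
axial -2.64 lat -1.22 Mz -0.105 cmd [537.9 -42.5  91.3] 0.0733 posang 0.0689 r 146.2
0.063 [ 0.  -1.5 -0.2] 0.0103
0.053 [ 0.  -3.  -0.2] 0.0203
0.043 [ 0.  -4.4 -0.3] 0.0303
0.033 [ 0.  -5.9 -0.3] 0.0403
0.023 [ 0.  -7.3 -0.4] 0.0503
```

Emit:
arm_command(targets=[{"jaw":20,"dp":[0,-1.0,0.2],"roll":0.007},{"jaw":20,"dp":[0,-2.0,0.2],"roll":0.014},{"jaw":20,"dp":[0,-3.0,0.2],"roll":0.021},{"jaw":20,"dp":[0,-4.0,0.2],"roll":0.028},{"jaw":20,"dp":[0,-5.0,0.2],"roll":0.035}])

```text
clock: 23.95
ee_pos: [537.6, -37.1, 91.4]
eef_rot: [0.707, 0.014, -0.707, 0.013]
wrist_force: [-1.1, -0.4, -4.0]
width: 26.3
```

```bash
python3 -c "
from h import *
upd([0,-5,.2],.035); fr(); arc([.033,.023,.013,.003,-.007],146)
"
```

```text
t 23.95 p [537.6 -37.1  91.4] axis 0.0383 F [-1.11 -0.39 -4.01] M [-0.101  0.314  0.012] w 26.3 j [ 0.09  0.44 -0.12  1.99  0.08  0.71 -1.62]
axial -1.13 lat -0.35 Mz 0.012 cmd [537.3 -37.5  91.3] 0.0383 posang 0.0361 r 146.2
0.033 [ 0.  -0.9 -0.5] 0.0053
0.023 [ 0.  -2.4 -0.5] 0.0153
0.013 [ 0.  -3.8 -0.5] 0.0253
0.003 [ 0.  -5.3 -0.6] 0.0353
-0.007 [ 0.  -6.7 -0.6] 0.0453
```

Emit:
arm_command(targets=[{"jaw":20,"dp":[0,-1.0,0],"roll":0.007},{"jaw":20,"dp":[0,-2.0,0],"roll":0.014},{"jaw":20,"dp":[0,-3.0,0],"roll":0.021},{"jaw":20,"dp":[0,-4.0,0],"roll":0.028},{"jaw":20,"dp":[0,-4.0,0],"roll":0.028}])

```text
clock: 24.45
ee_pos: [537.4, -33.3, 91.5]
eef_rot: [0.707, 0.004, -0.707, 0.004]
wrist_force: [-1.1, 0.4, -2.9]
width: 26.5
```

```bash
python3 -c "
from h import *
upd([0,-4,0],.028); fr(); arc([.003,-.007,-.017,-.027],146)
c=cam('scene','s10');d=cam('side','d10')
s=cv2.imread('pics/s10.png')[180:260,220:310]
cv2.imwrite('pics/s10z.png',(255*(cv2.resize(s,None,fx=7,fy=7,interpolation=2)/255.)**2).astype(np.uint8))
"
```

```text
t 24.45 p [537.4 -33.3  91.5] axis 0.0102 F [-1.09  0.36 -2.88] M [ 0.033  0.257 -0.013] w 26.5 j [ 0.08  0.44 -0.12  2.    0.08  0.71 -1.65]
axial -1.08 lat 0.38 Mz -0.013 cmd [537.2 -33.5  91.3] 0.0103 posang 0.01 r 146.3
0.003 [ 0.  -1.3 -0.5] 0.0073
-0.007 [ 0.  -2.7 -0.5] 0.0173
-0.017 [ 0.  -4.2 -0.6] 0.0273
-0.027 [ 0.  -5.7 -0.6] 0.0373
```

View pics/s10z.png

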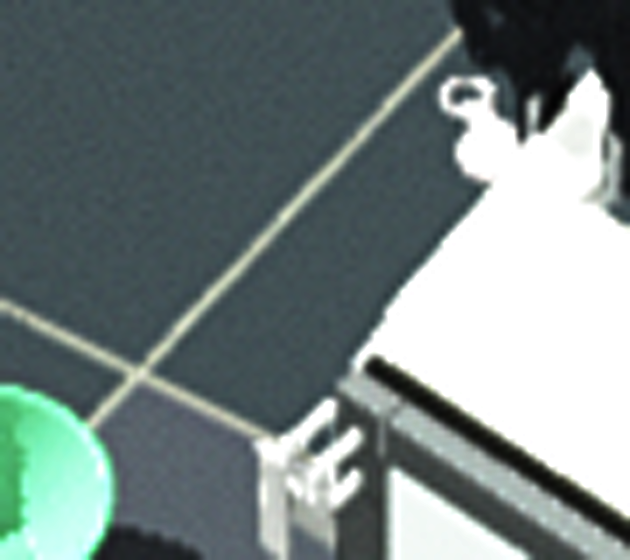

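Emit:
arm_command(targets=[{"jaw":20,"dp":[0,-1.0,0],"roll":0.007},{"jaw":20,"dp":[0,-2.0,0],"roll":0.014},{"jaw":20,"dp":[0,-3.0,0],"roll":0.021},{"jaw":20,"dp":[0,-4.0,0],"roll":0.028},{"jaw":20,"dp":[0,-4.0,0],"roll":0.028}])

```text
clock: 25.05
ee_pos: [537.4, -29.3, 91.4]
eef_rot: [0.707, -0.006, -0.707, -0.006]
wrist_force: [-0.3, -0.4, -3.9]
width: 26.2
```

```bash
python3 -c "
from h import *
upd([0,-4,0],.028); fr(); arc([-.027,-.037,-.047],146)
"
```

```text
t 25.05 p [537.4 -29.3  91.4] axis -0.0178 F [-0.33 -0.38 -3.88] M [0.02  0.094 0.049] w 26.2 j [ 0.06  0.44 -0.11  2.    0.07  0.71 -1.68]
axial -0.33 lat -0.38 Mz 0.049 cmd [537.1 -29.5  91.3] -0.0177 posang -0.0168 r 146.3
-0.027 [ 0.  -1.7 -0.6] 0.0093
-0.037 [ 0.  -3.1 -0.6] 0.0193
-0.047 [ 0.  -4.6 -0.6] 0.0293
```

Emit:
arm_command(targets=[{"jaw":20,"dp":[0,-0.7,0],"roll":0.005},{"jaw":20,"dp":[0,-1.4,0],"roll":0.01},{"jaw":20,"dp":[0,-2.1,0],"roll":0.015},{"jaw":20,"dp":[0,-2.8,0],"roll":0.02},{"jaw":20,"dp":[0,-2.8,0],"roll":0.02}])

```text
clock: 25.55
ee_pos: [537.3, -26.6, 91.3]
eef_rot: [0.707, -0.013, -0.707, -0.013]
wrist_force: [-0.5, 0.1, -2.6]
width: 26.6
```

```bash
python3 -c "
from h import *
upd([0,-2.8,0],.02); fr()
"
```

```text
t 25.55 p [537.3 -26.6  91.3] axis -0.0377 F [-0.5   0.12 -2.64] M [-0.006  0.025  0.007] w 26.6 j [ 0.05  0.44 -0.11  2.    0.07  0.71 -1.7 ]
axial -0.5 lat 0.11 Mz 0.007 cmd [537.2 -26.7  91.3] -0.0377 posang -0.0355 r 146.5
```

Emit:
arm_command(targets=[{"jaw":20,"dp":[0,-0.5,0],"roll":0.003},{"jaw":20,"dp":[0,-1.0,0],"roll":0.007},{"jaw":20,"dp":[0,-1.5,0],"roll":0.01},{"jaw":20,"dp":[0,-2.0,0],"roll":0.014},{"jaw":20,"dp":[0,-2.0,0],"roll":0.014}])

```text
clock: 26.05
ee_pos: [537.3, -24.6, 91.3]
eef_rot: [0.707, -0.018, -0.707, -0.018]
wrist_force: [0.9, -0.0, -2.6]
width: 26.6
```

```bash
python3 -c "
from h import *
upd([0,-2,0],.014); fr()
"
```

```text
t 26.05 p [537.3 -24.6  91.3] axis -0.0517 F [ 0.94 -0.04 -2.61] M [-0.005  0.011  0.017] w 26.6 j [ 0.05  0.44 -0.1   2.    0.07  0.71 -1.72]
axial 0.94 lat 0.01 Mz 0.017 cmd [537.3 -24.7  91.3] -0.0517 posang -0.049 r 146.6
```

Emit:
arm_command(targets=[{"jaw":20,"dp":[0,-0.5,0],"roll":0.003},{"jaw":20,"dp":[0,-1.0,0],"roll":0.007},{"jaw":20,"dp":[0,-1.5,0],"roll":0.01},{"jaw":20,"dp":[0,-2.0,0],"roll":0.014},{"jaw":20,"dp":[0,-2.0,0],"roll":0.014}])

```text
clock: 26.55
ee_pos: [537.4, -22.7, 91.3]
eef_rot: [0.707, -0.023, -0.707, -0.023]
wrist_force: [0.5, -1.0, -4.0]
width: 26.7
```

```bash
python3 -c "
from h import *
upd([0,-2,0],.014); fr()
c=cam('scene','s11');d=cam('side','d11');w=cam('wrist','w11')
s=cv2.imread('pics/d11.png')[150:250,220:330]
cv2.imwrite('pics/d11z.png',(255*(cv2.resize(s,None,fx=6,fy=6,interpolation=2)/255.)**1.5).astype(np.uint8))
"
```

```text
t 26.55 p [537.4 -22.7  91.3] axis -0.0657 F [ 0.48 -0.98 -4.05] M [ 0.001  0.047 -0.011] w 26.7 j [ 0.04  0.44 -0.1   2.    0.07  0.71 -1.73]
axial 0.54 lat -0.95 Mz -0.011 cmd [537.4 -22.7  91.3] -0.0657 posang -0.0623 r 146.6
```

View pics/d11z.png

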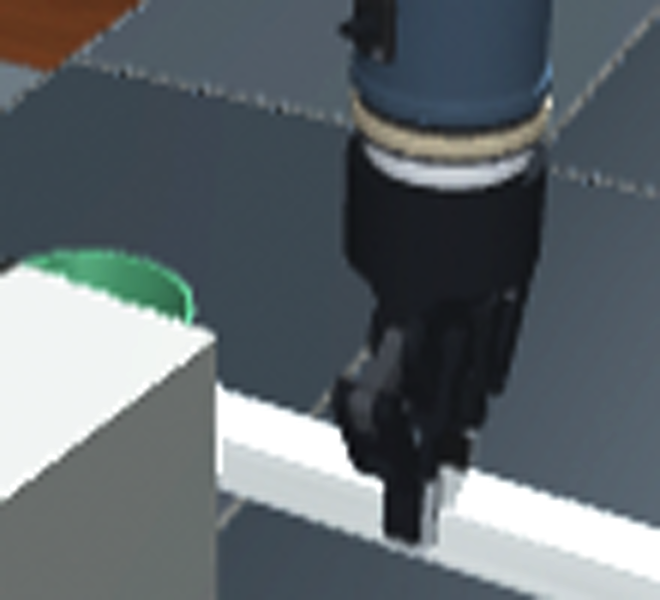

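View pics/w11.png

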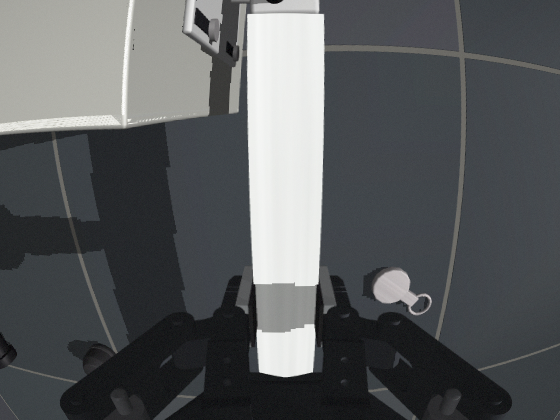

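```bash
python3 -c "
import cv2
s=cv2.imread('pics/w11.png')[0:80,170:350]
cv2.imwrite('pics/w11z.png',cv2.resize(s,None,fx=4.4,fy=4.4,interpolation=2))
"
```

```text
(no output)
```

View pics/w11z.png

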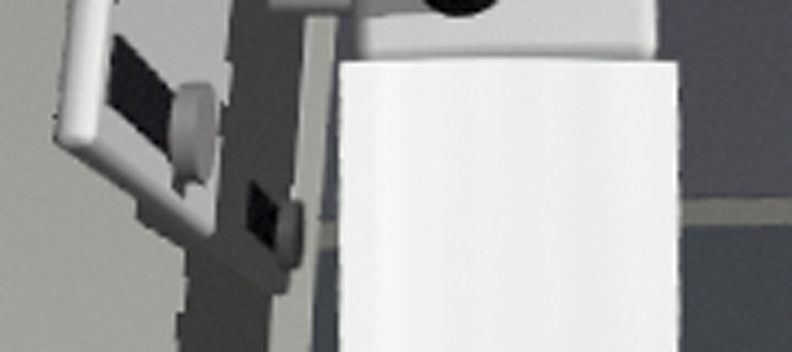

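```bash
python3 -c "
from h import *
fr(); arc([-.045,-.03],146.5)
"
```

```text
t 26.7 p [537.4 -22.7  91.3] axis -0.0657 F [ 0.73 -0.17 -2.8 ] M [ 0.016  0.01  -0.015] w 26.1 j [ 0.04  0.44 -0.1   2.    0.07  0.71 -1.73]
axial 0.73 lat -0.12 Mz -0.015 cmd [537.4 -22.7  91.3] -0.0657 posang -0.0618 r 146.6
-0.045 [ 0.   2.5 -0.1] -0.0207
-0.03 [ 0.   4.7 -0.2] -0.0357
```

Emit:
arm_command(targets=[{"jaw":20,"dp":[0,0.8,0],"roll":-0.007},{"jaw":20,"dp":[0,1.6,0],"roll":-0.014},{"jaw":20,"dp":[0,2.4,0],"roll":-0.02},{"jaw":20,"dp":[0,3.2,0],"roll":-0.026},{"jaw":20,"dp":[0,3.2,0],"roll":-0.026}])

```text
clock: 27.2
ee_pos: [537.2, -26.2, 91.3]
eef_rot: [0.707, -0.014, -0.707, -0.014]
wrist_force: [-0.4, -1.1, -3.8]
width: 26.7
```

```bash
python3 -c "
from h import *
upd([0,3.2,0],-.026); fr()
w=cam('wrist','w12');s=w['img'][0:80,170:350,::-1]
cv2.imwrite('pics/w12z.png',cv2.resize(s,None,fx=4.4,fy=4.4,interpolation=2))
"
```

```text
t 27.2 p [537.2 -26.2  91.3] axis -0.0398 F [-0.37 -1.09 -3.77] M [-0.027 -0.007  0.029] w 26.7 j [ 0.05  0.44 -0.11  2.    0.07  0.71 -1.71]
axial -0.33 lat -1.11 Mz 0.029 cmd [537.2 -25.9  91.3] -0.0397 posang -0.0385 r 146.7
```

View pics/w12z.png

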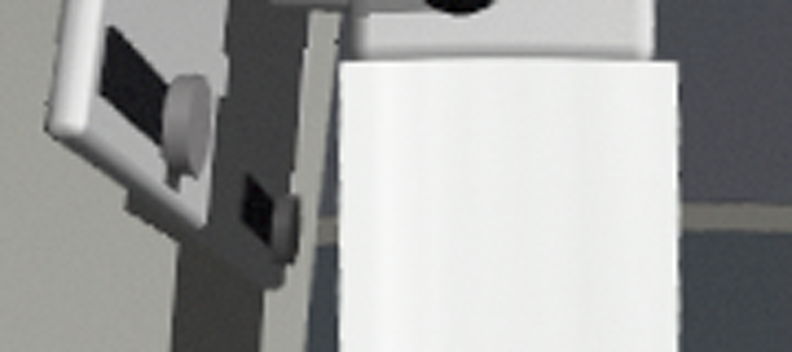

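Emit:
arm_command(targets=[{"jaw":20,"dp":[0,0,2],"roll":0},{"jaw":20,"dp":[0,0,4],"roll":0},{"jaw":20,"dp":[0,0,7],"roll":0},{"jaw":20,"dp":[0,0,10],"roll":0},{"jaw":20,"dp":[0,0,13],"roll":0}])

```text
clock: 27.75
ee_pos: [523.8, -25.4, 91.3]
eef_rot: [-0.707, 0.014, 0.707, 0.014]
wrist_force: [-0.2, -0.5, -1.9]
width: 26.5
```

```bash
python3 -c "
from h import *
upd([0,0,13],0); fr()
"
```

```text
t 27.75 p [523.8 -25.4  91.3] axis -0.0397 F [-0.22 -0.48 -1.95] M [0.025 0.018 0.052] w 26.5 j [ 0.05  0.42 -0.11  2.03  0.07  0.69 -1.71]
axial -0.2 lat -0.49 Mz 0.052 cmd [524.2 -25.4  91.3] -0.0397 posang -0.0399 r 160.0
```

Emit:
arm_command(targets=[{"jaw":20,"dp":[0,0,4],"roll":0},{"jaw":20,"dp":[0,0,8],"roll":0},{"jaw":20,"dp":[0,0,12],"roll":0},{"jaw":20,"dp":[0,0,16],"roll":0},{"jaw":20,"dp":[0,0,20],"roll":0}])

```text
clock: 28.25
ee_pos: [503.8, -24.6, 91.4]
eef_rot: [0.707, -0.014, -0.707, -0.014]
wrist_force: [-0.3, -0.6, -3.5]
width: 26.5
```

```bash
python3 -c "
from h import *
upd([0,0,20],0); fr()
"
```

```text
t 28.25 p [503.8 -24.6  91.4] axis -0.0397 F [-0.3  -0.6  -3.53] M [0.005 0.001 0.017] w 26.5 j [ 0.05  0.4  -0.11  2.07  0.07  0.67 -1.71]
axial -0.27 lat -0.61 Mz 0.017 cmd [504.2 -24.6  91.3] -0.0397 posang -0.04 r 180.0
```

Emit:
arm_command(targets=[{"jaw":20,"dp":[0,0,4],"roll":0},{"jaw":20,"dp":[0,0,8],"roll":0},{"jaw":20,"dp":[0,0,12],"roll":0},{"jaw":20,"dp":[0,0,16],"roll":0},{"jaw":20,"dp":[0,0,20],"roll":0}])

```text
clock: 28.75
ee_pos: [483.9, -23.8, 91.3]
eef_rot: [0.707, -0.014, -0.707, -0.014]
wrist_force: [0.4, -0.5, -3.1]
width: 26.3
```

```bash
python3 -c "
from h import *
upd([0,0,20],0); fr()
"
```

```text
t 28.75 p [483.9 -23.8  91.3] axis -0.0397 F [ 0.44 -0.5  -3.06] M [-0.009  0.036 -0.051] w 26.3 j [ 0.05  0.37 -0.11  2.12  0.07  0.66 -1.71]
axial 0.46 lat -0.48 Mz -0.051 cmd [484.2 -23.8  91.3] -0.0397 posang -0.0399 r 200.0
```

Emit:
arm_command(targets=[{"jaw":20,"dp":[0,0,5],"roll":0},{"jaw":20,"dp":[0,0,11],"roll":0},{"jaw":20,"dp":[0,0,17],"roll":0},{"jaw":20,"dp":[0,0,23],"roll":0},{"jaw":20,"dp":[0,0,29],"roll":0}])

```text
clock: 29.25
ee_pos: [454.7, -22.7, 91.3]
eef_rot: [0.707, -0.014, -0.707, -0.014]
wrist_force: [-0.5, 0.6, -2.8]
width: 26.5
```

```bash
python3 -c "
from h import *
upd([0,0,29],0); fr()
w=cam('wrist','w13');w=cam('scene','s13')
"
```

```text
t 29.25 p [454.7 -22.7  91.3] axis -0.0397 F [-0.5   0.65 -2.83] M [ 0.029 -0.012  0.035] w 26.5 j [ 0.06  0.33 -0.12  2.18  0.07  0.63 -1.72]
axial -0.52 lat 0.63 Mz 0.035 cmd [455.2 -22.7  91.3] -0.0397 posang -0.0399 r 229.2
```

View pics/w13.png

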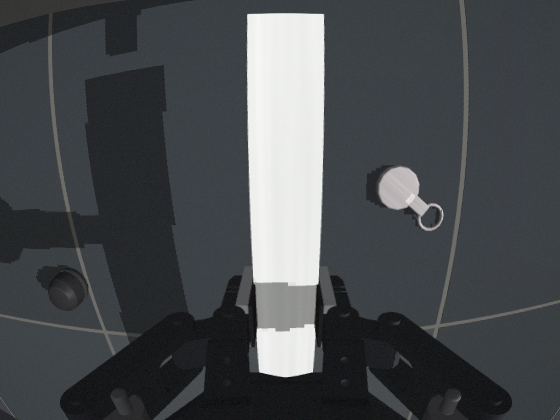

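Emit:
arm_command(targets=[{"jaw":20,"dp":[0,15,5],"roll":0},{"jaw":20,"dp":[0,45,5],"roll":0},{"jaw":20,"dp":[0,80,0],"roll":0},{"jaw":20,"dp":[0,115,-5],"roll":0},{"jaw":20,"dp":[0,150,-10],"roll":0}])

```text
clock: 29.85
ee_pos: [459.6, -174.3, 91.5]
eef_rot: [0.707, -0.014, -0.707, -0.014]
wrist_force: [0.8, -0.8, -3.9]
width: 26.5
```

Emit:
arm_command(targets=[{"jaw":20,"dp":[0,30,0],"roll":0},{"jaw":20,"dp":[10,60,0],"roll":0},{"jaw":20,"dp":[25,85,0],"roll":0},{"jaw":20,"dp":[40,100,0],"roll":0},{"jaw":20,"dp":[50,105,0],"roll":0}])

```text
clock: 30.35
ee_pos: [454.5, -280.1, 40.3]
eef_rot: [-0.707, 0.015, 0.707, 0.015]
wrist_force: [-0.2, 0.6, -2.3]
width: 26.0
```

```bash
python3 -c "
from h import *
upd([0,150,-10],0);upd([50,105,0],0); fr()
w=cam('wrist','w14');w=cam('scene','s14')
"
```

```text
t 30.35 p [ 454.5 -280.1   40.3] axis -0.0429 F [-0.23  0.63 -2.28] M [ 0.047 -0.021  0.017] w 26.0 j [ 0.51  0.52 -0.05  2.04  0.05  0.59 -1.18]
axial -0.26 lat 0.62 Mz 0.017 cmd [ 455.1 -277.9   41.3] -0.0397 posang 0.8252 r 337.9
```

View pics/s14.png

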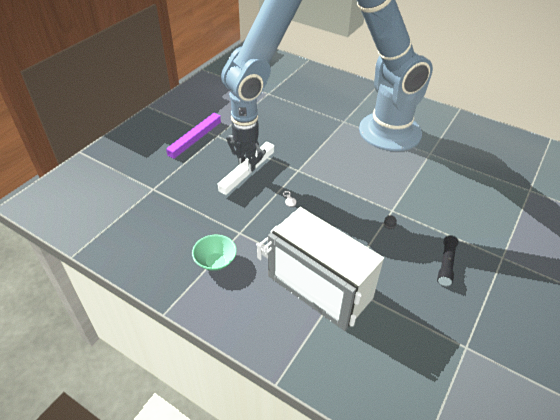

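Emit:
arm_command(targets=[{"jaw":20,"dp":[5,0,0],"roll":0},{"jaw":20,"dp":[9,0,0],"roll":0},{"jaw":20,"dp":[13,0,0],"roll":0},{"jaw":20,"dp":[16,0,0],"roll":0},{"jaw":20,"dp":[17,0,0],"roll":0}])

```text
clock: 30.95
ee_pos: [455.1, -277.5, 24.1]
eef_rot: [-0.707, 0.014, 0.707, 0.014]
wrist_force: [0.3, -0.1, -2.7]
width: 26.2
```

Emit:
arm_command(targets=[{"jaw":20,"dp":[0.7,0,0],"roll":0},{"jaw":20,"dp":[1.3,0,0],"roll":0},{"jaw":20,"dp":[2,0,0],"roll":0},{"jaw":20,"dp":[2.5,0,0],"roll":0},{"jaw":20,"dp":[2.5,0,0],"roll":0}])

```text
clock: 31.45
ee_pos: [455.1, -277.9, 21.8]
eef_rot: [-0.707, 0.014, 0.707, 0.014]
wrist_force: [0.0, -0.4, -3.2]
width: 26.5
```

```bash
python3 -c "
from h import *
upd([19.5,0,0],0); fr()
"
```

```text
t 31.45 p [ 455.1 -277.9   21.8] axis -0.0398 F [ 0.03 -0.43 -3.15] M [ 0.007 -0.036  0.003] w 26.5 j [ 0.51  0.55 -0.05  2.04  0.05  0.55 -1.19]
axial 0.05 lat -0.43 Mz 0.003 cmd [ 455.1 -277.9   21.8] -0.0397 posang 0.8221 r 335.9
```

Emit:
arm_command(targets=[{"jaw":20,"dp":[0.5,0,0],"roll":0},{"jaw":20,"dp":[1,0,0],"roll":0},{"jaw":20,"dp":[1.5,0,0],"roll":0},{"jaw":20,"dp":[1.8,0,0],"roll":0},{"jaw":20,"dp":[1.8,0,0],"roll":0}])

```text
clock: 31.95
ee_pos: [455.1, -277.9, 20.5]
eef_rot: [0.707, -0.014, -0.707, -0.014]
wrist_force: [-2.5, 0.7, 3.9]
width: 26.4
```

```bash
python3 -c "
from h import *
upd([1.8,0,0],0); fr()
"
```

```text
t 31.95 p [ 455.1 -277.9   20.5] axis -0.0397 F [-2.47  0.7   3.9 ] M [0.304 0.402 0.015] w 26.4 j [ 0.51  0.55 -0.05  2.04  0.05  0.55 -1.19]
axial -2.49 lat 0.61 Mz 0.015 cmd [ 455.1 -277.9   20. ] -0.0397 posang 0.8222 r 335.9
```

Emit:
arm_command(targets=[{"jaw":29,"dp":[0,0,0],"roll":0},{"jaw":32,"dp":[0,0,0],"roll":0},{"jaw":40,"dp":[0,0,0],"roll":0},{"jaw":50,"dp":[0,0,0],"roll":0},{"jaw":60,"dp":[0,0,0],"roll":0}], grip_force=20)

```text
clock: 32.45
ee_pos: [455.1, -277.9, 20.0]
eef_rot: [0.707, -0.014, -0.707, -0.014]
wrist_force: [0.5, 0.2, -0.2]
width: 60.3
```

Emit:
arm_command(targets=[{"jaw":60,"dp":[-8,0,0],"roll":0},{"jaw":60,"dp":[-25,0,0],"roll":0},{"jaw":60,"dp":[-55,0,0],"roll":0},{"jaw":60,"dp":[-85,0,0],"roll":0},{"jaw":60,"dp":[-110,0,0],"roll":0}])

```text
clock: 32.95
ee_pos: [455.4, -278.0, 132.2]
eef_rot: [0.708, -0.014, -0.706, -0.014]
wrist_force: [1.2, -0.9, 1.0]
width: 60.0
```

```bash
python3 -c "
from h import *
st()
w=cam('wrist','w15');s=cam('scene','s15');d=cam('side','d15')
s=cv2.imread('pics/s15.png')[130:330,190:390]
cv2.imwrite('pics/s15z.png',cv2.resize(s,None,fx=3,fy=3,interpolation=2))
s=cv2.imread('pics/d15.png')[150:320,140:400]
cv2.imwrite('pics/d15z.png',cv2.resize(s,None,fx=3,fy=3,interpolation=2))
"
```

```text
t 32.95 p [ 455.4 -278.   132.2] axis -0.0397 F [ 1.16 -0.91  0.95] M [-0.006 -0.016 -0.068] w 60.0 j [ 0.52  0.37 -0.06  1.98  0.03  0.79 -1.17]
```

View pics/s15z.png

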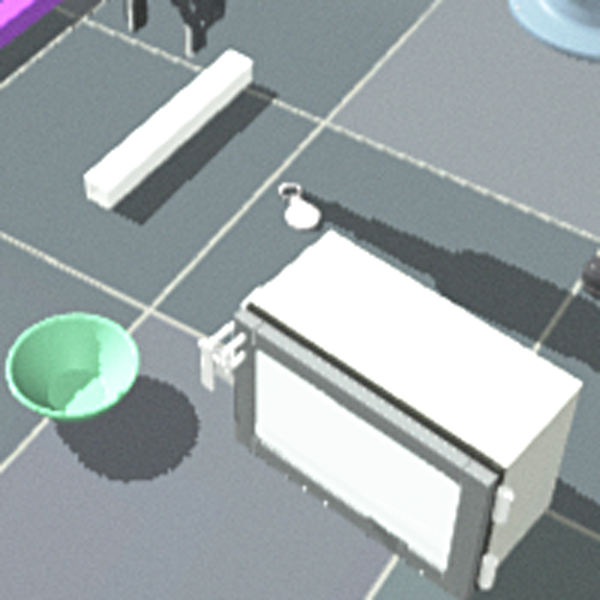

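View pics/d15z.png

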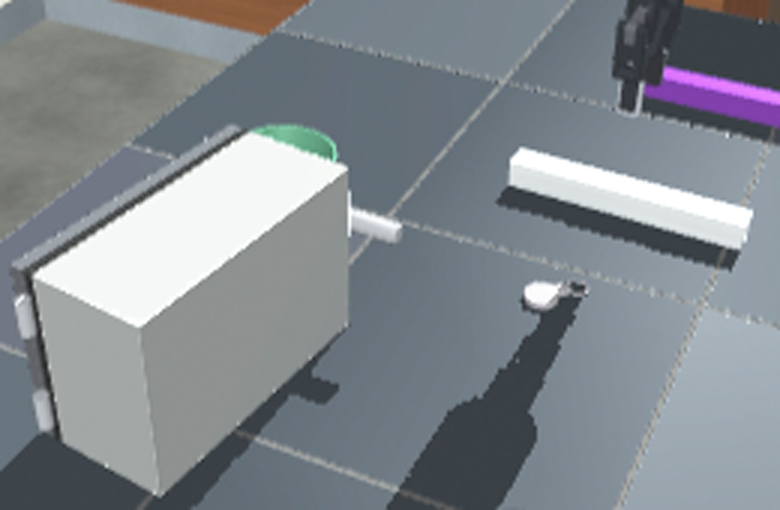

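View pics/w15.png

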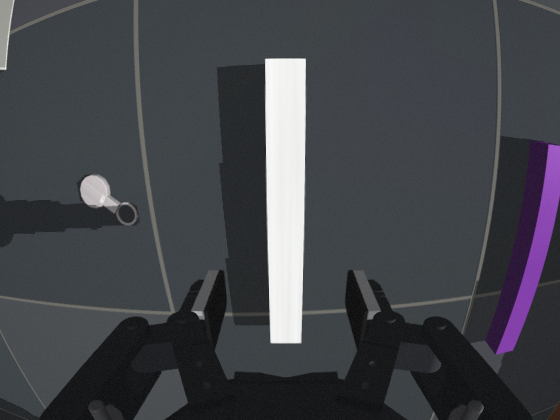

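```bash
python3 -c "
from h import *
D=cam('side');S=cam('scene')
for uv in [(396,232),(354,218)]:
  p=onz(D,140+uv[0]/3-.5,150+uv[1]/3-.5,84.5);d=p[:2]-PIN;print(p,np.hypot(*d),np.arctan2(d[1],d[0])%(2*np.pi)-3.117)
for k in (0,.04,.12):
  a=3.117+k; print(k,proj(D,[*(PIN+92*np.array([np.cos(a),np.sin(a)])),84.5]))
st()"
```

```text
[593.98782912 -30.99244514  84.5       ] 89.71580546128104 0.015591276812806587
[635.03361974 -33.75034418  84.5       ] 48.70544538013976 0.06464702060726246
0 [272.06523136 227.35997783]
0.04 [272.68660922 226.61323282]
0.12 [273.75997584 225.09009203]
t 33.2 p [ 454.6 -277.7  129.9] axis -0.0397 F [ 0.35  0.1  -0.71] M [-0.038  0.038  0.01 ] w 60.1 j [ 0.52  0.38 -0.06  1.98  0.03  0.78 -1.17]
```

```bash
python3 -c "
from bench import robot
print(robot.hand_in())"
```

```text
the job is handed in; nothing more can be done
None
```

The latch is shut and the tube is back on the slates. The job was handed in at about 33 s; no verdict was reported.

**What I did:** I gripped the aluminium tube at its middle and slid it over the stub. The mouth met the shoulder at about 8 N. I swung the handle along its arc with at most about 6.5 N sideways at the wrist, and the force faded to nothing past the dead point. I then drew the tube off along its axis and set it down by feel at about (455, -278) mm, released it and raised the gripper clear.

**Last checks:**
- **Handle:** in the side view the stub tip reads about 0.00–0.02 rad, so shut. A second, cruder point on the stub, partly hidden by the case, read 0.06. The wrist picture taken while the tube was still on showed the shoulder block nearly in line with the tube, which agrees with shut.
- **Tube:** it lies flat, with the gripper about 110 mm above it and no force at the wrist.
- **Other things:** the bowl and fob look unmoved in the last pictures. The flashlight and umbrella cap were nowhere near the work, but I did not measure them again.

**What disagreed or was not felt:**
- **Torque:** the swing took about 0.9 N m at most, well under the stated 2.1 N m.
- **Stop:** I never clearly felt it. Turning the tube slightly past the shut angle met no lasting resistance, so I went no further.

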